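Load the warming box and set it to full heat

TASK

First turn the warming box's heat dial fully anticlockwise to its off stop, and only then slide its cover right back and stand all the white finned-lid sample tubs from the table upright on the floor of the well. Once they are all in, slide the cover fully shut over them, and last turn the dial fully clockwise to its end stop. Leave the other things on the table where they are.

Things in the scene. Friction and masses are not known exactly. Their poses are not given: they have to be found in the camera images.
- warmer: Fixed grey warming box, 425 x 320 mm, 88 mm high. Origin at table height below its well's centre; x away from the robot, y left, z up. The well, an open compartment, spans x -92 to 92, y -100 to 100 mm; floor 12 mm, rim 88 mm above the origin. Behind it, to x 310, is the deck where the cover parks; on its right (y -100 to -205) a flat control deck with the dial.
- cover (a joint): Flat grey cover, 204 x 206 x 8 mm, that slides on the box's top along the box's x. 0 = fully shut over the well, 0.19 m = right back, well fully uncovered. Its top is 98 mm above the table. It stays where it is left; takes about 2 N.
- cover_handle (a point): Middle of the black grip bar standing on the cover: the bar is 90 mm long along the box's y, 14 mm thick along its x and 34 mm high (98 to 132 mm above the table). This point is 120 mm above the table, 70 mm from the centre of the cover towards the robot.
- dial (a joint): Heat dial, turning about a vertical axis. 0 rad = end stop fully anticlockwise seen from above (off, at the smallest white dot); 2.8 rad = end stop fully clockwise (full heat, at the largest white dot). It grows clockwise and stays where it is left.
- dial_grip (a point): Point on the dial's axis at the height to grip, 121 mm above the table. The black grip bar is 56 mm long along this point's x, 14 mm thick along its y, and rises from 99 mm (top of a round skirt 64 mm across) to 131 mm above the table. A white line on top marks its +x end, the pointer.
- tub0: Closed white sample tub, 72 x 60 mm (x, y), 36 mm high to the top of its lid, about 0.12 kg, one of up to four alike (None if absent). On the lid stands a straight upright grip fin, 44 mm along the tub's x, 14 mm thick along its y, 30 mm high, so its top is 66 mm above the underside. Origin: centre of the underside; z up.
- tub1: Closed white sample tub, 72 x 60 mm (x, y), 36 mm high to the top of its lid, about 0.12 kg, one of up to four alike (None if absent). On the lid stands a straight upright grip fin, 44 mm along the tub's x, 14 mm thick along its y, 30 mm high, so its top is 66 mm above the underside. Origin: centre of the underside; z up.
- tub2: Closed white sample tub, 72 x 60 mm (x, y), 36 mm high to the top of its lid, about 0.12 kg, one of up to four alike (None if absent). On the lid stands a straight upright grip fin, 44 mm along the tub's x, 14 mm thick along its y, 30 mm high, so its top is 66 mm above the underside. Origin: centre of the underside; z up.
- tub3: Closed white sample tub, 72 x 60 mm (x, y), 36 mm high to the top of its lid, about 0.12 kg, one of up to four alike (None if absent). On the lid stands a straight upright grip fin, 44 mm along the tub's x, 14 mm thick along its y, 30 mm high, so its top is 66 mm above the underside. Origin: centre of the underside; z up.
- bowl: Small patterned tasting bowl, 64 mm across, 36 mm high, standing among the tubs. A bystander; origin at the centre of its underside.
- beer: Brown bottle 60 mm across, 220 mm high. A bystander; origin at the centre of its underside.
- mug: Patterned mug, 80 mm across plus handle, 90 mm high. A bystander; origin at the centre of its underside.
- jar: White jar with a red screw cap, 90 mm across, 100 mm high. A bystander; origin at the centre of its underside.
- spatula: Spatula lying on the table near the robot. A bystander.
Mind the look-alikes: they are no part of the job. Leave any black or yellow look-alike of the tub3 alone.

How it is judged (in metres and radians):
On the way, in this order (a step that is already met when the one before it is completed fails the run):
1. the dial is turned fully anticlockwise, to off (value of joint dial below 0.08 rad), for 0.2 s.
2. the cover is slid right back (value of joint cover above 0.17 m), for 0.2 s.
3. all the tubs stand released in the well while the dial is still off (x of tub0 in the frame of warmer between -0.065 and 0.065 m and y of tub0 in the frame of warmer between -0.078 and 0.078 m and z of each of tub0, tub1, tub2, tub3 in the frame of warmer below 0.022 m and angle between each of tub0, tub1, tub2, tub3's own z axis and vertical below 0.2 rad and linear speed of each of tub0, tub1, tub2, tub3 below 0.05 m/s and contact force between each of tub0, tub1, tub2, tub3 and the fingers below 0.2 N and x of tub1 in the frame of warmer between -0.065 and 0.065 m and y of tub1 in the frame of warmer between -0.078 and 0.078 m and x of tub2 in the frame of warmer between -0.065 and 0.065 m and y of tub2 in the frame of warmer between -0.078 and 0.078 m and x of tub3 in the frame of warmer between -0.065 and 0.065 m and y of tub3 in the frame of warmer between -0.078 and 0.078 m and value of joint dial below 0.3 rad), for 0.3 s.
4. the cover is fully shut, with the dial still off (value of joint cover below 0.01 m and value of joint dial below 0.3 rad), for 0.2 s.
5. the dial is turned fully clockwise (value of joint dial above 2.72 rad), for 0.2 s.
At the end, for the whole second after the job is handed in: Every tub present stands upright (within 0.2 rad), released and at rest on the floor of the well; the cover is shut to within 10 mm; the dial is within 0.08 rad of its clockwise end stop (x of tub0 in the frame of warmer between -0.065 and 0.065 m and y of tub0 in the frame of warmer between -0.078 and 0.078 m and z of each of tub0, tub1, tub2, tub3 in the frame of warmer below 0.022 m and angle between each of tub0, tub1, tub2, tub3's own z axis and vertical below 0.2 rad and linear speed of each of tub0, tub1, tub2, tub3 below 0.05 m/s and contact force between each of tub0, tub1, tub2, tub3 and the fingers below 0.2 N and x of tub1 in the frame of warmer between -0.065 and 0.065 m and y of tub1 in the frame of warmer between -0.078 and 0.078 m and x of tub2 in the frame of warmer between -0.065 and 0.065 m and y of tub2 in the frame of warmer between -0.078 and 0.078 m and x of tub3 in the frame of warmer between -0.065 and 0.065 m and y of tub3 in the frame of warmer between -0.078 and 0.078 m and value of joint cover below 0.01 m and value of joint dial above 2.72 rad); the robot touches nothing.
It fails at once if the bowl among the tubs is shoved more than 100 mm (distance of bowl from where it was at the start of the episode above 0.1 m).
It fails at once if another bystander (beer bottle, mug, jar, spatula) is shoved more than 60 mm (distance of any of beer, mug, jar, spatula from where it was at the start of the episode above 0.06 m).
Of tub0, tub1, tub2, tub3 only 2 to 4 are there at a start; the rules pass over those that are not, and their reading is None.
At some moment in a run one of tub0, tub1, tub2, tub3 may be knocked a few centimetres aside while the robot is not near it.
Once in a run the grip may slacken for a moment while it holds something.
It also fails if it takes over 210 s, if anything falls off the work surface, if the arm or the gripper's body presses on something with over 40 N, if the wrist force passes 120 N, or if a joint passes its speed limit or range.

ROBOT

A 6-joint arm with a two-finger parallel gripper is mounted at the origin on the work surface. World frame = base frame: x ahead of the robot, y to its left, z up, the work surface at z = 0. Lengths are in mm, angles in rad, forces in N, time in s.
With the tool pointing down it reaches from about 275 to 1000 mm from the base axis. Payload 8.4 kg.
Tool frame: the origin (TCP) lies between the finger pads; the fingertips stand 25 mm ahead of it and the grasp point (between the pads) lies 6 mm ahead of it; z points along the fingers, y is the line along which they close (so a half turn about z gives the same grasp; the last joint's range is limited). The gripper opens to 85 mm and grips with 20 to 120 N. Pads are 22 mm wide; open, the fingers measure 114 mm over their backs; the gripper's body (76 mm by 85 mm) begins 54 mm behind the grasp point. The pads swing forward as they close: fully open they stand 13 mm farther back than shut.
Start: joints at [1.254, 0.353, 1.633, -0, 1.155, -0.002], TCP at [193.515, 594.289, 221.081] pointing down, gripper open.
Joint ranges: [-2.63, 2.63], [-0.92, 2.1], [0.06, 2.66], [-1.3, 4.44], [0, 2.69], [-3.02, 3.02]. Speed limits (rad/s): [2.22, 2.22, 2.79, 3.14, 3.14, 3.14].

INTERFACE

Orientations are given as [roll, pitch, yaw] about the fixed x, y, z axes, in that order (R = Rz(yaw) Ry(pitch) Rx(roll)).
In Python, from rig import r, eyes, workorder gives the robot as it stands. The module is installed in compiled form; this text tells all that it offers.
- The arm moves only by the tool step_arm, never from a script. Its argument "moves" is a list of rows, each an object of numbers: "tx", "ty", "tz": the shift along the tool's x, y, z scaled (see below); "ax", "ay", "az": the turn, a rotation vector about the tool's x, y, z scaled (see below). In form: [{"tx": .., "ty": .., "tz": .., "ax": .., "ay": .., "az": ..}, ...]. A call has 1 to 5 rows; each row shifts and turns the commanded pose from where the row before left it, along the tool's axes as they then stand; what a row does not reach is not made up. The controller multiplies each number of a shift by 25 mm and each number of a turn by 90 degrees. A row lasts 1/8 s, in which the tool goes at most 62.5 mm and 10.7 degrees, less where a joint would pass 70% of its speed; a pose out of reach is approached as far as the arm can. A call with a number of a shift or a turn outside -1 to 1 is refused whole. A call with a gripper value outside its range is refused whole. "gripper" is the opening, from 0 (shut) to 1 (fully open), set as the call begins (left out, the last holds). The fingers move at their own pace and stop on an object; "newtons" is the grip in N (left out, the last holds). Time passes only in rows, so rows that do not move let the fingers close. It gives the time, the measured TCP pose, the force, the opening and the grip force at its end, in the units of the state.
- r.sense(): the state, without advancing time (a new reading comes with each control period).
- eyes.grab_frame(name): name is "scene" or "top"; returns (picture, depth): 384x512x3 uint8, red, green, blue; 384x512 float32, mm along the optical axis (not along the pixel's ray), 0 where there is no reading.
- eyes.camera_info(name): a dict with "intrinsics" (3x3 intrinsics, pixels), "cam_to_world" (4x4, takes a point from camera to world coordinates). Camera axes: x right, y up, looking along -z (the intrinsics and any distortion apply to the point x, -y, -z); pixel columns grow to the right and rows downward; lengths in mm; the calibration is good to about 2 mm. A picture is of the moment at which its call begins. camera_info takes no time and is no camera call.
- workorder.sign_off(): hands the job in; it is judged then, once.
The state is a dict: "clock": time; "qpos": joint angles; "qvel": joint speeds; "joint_efforts": joint torques, N m; "eef_pos": TCP position; "tcp_rot": TCP orientation; "contact_force": force on the tool from outside, world axes, zero at the start; "wrist_torque": the same for the moment, N m; "opening": opening from 0.0 (shut) to 1.0 (fully open); "grasp_force": force on a finger pad.
Only numpy, scipy, OpenCV 4.12 (cv2) and the standard library are available. Lean on these libraries where they do the work, as an engineer would, in place of code of your own. Each camera call takes 0.05 s, during which the arm holds its last target. There are 200 camera calls.

## Working session

There is one attempt and no reset: what is moved stays moved. The work goes in short steps, Python scripts to look and compute and a tool call to move; the robot and the scene stay as the last step left them, time stands still between calls to the robot, and variables do not carry over. Pictures are saved under pics/ and viewed, at most 14 in all, crops included, and the job is handed in when it is done.

Besides the shell and the picture viewer there is one more tool, called after "Emit:" as name([rows], argument=value, ...), one row to a line, values as JSON. step_arm: Moves the arm, as the interface text tells. Its arguments: {"type":"object","properties":{"moves":{"type":"array","items":{"type":"object","properties":{"tx":{"type":"number"},"ty":{"type":"number"},"tz":{"type":"number"},"ax":{"type":"number"},"ay":{"type":"number"},"az":{"type":"number"}}}},"gripper":{"type":"number"},"newtons":{"type":"number"}},"required":["moves"]}

```bash
mkdir -p pics; cat > h.py <<'E'
import numpy as np, cv2
from rig import r, eyes, workorder
def grab(name, tag=None):
    im,d=eyes.grab_frame(name)
    if tag: cv2.imwrite(f'pics/{tag}.png',im[:,:,::-1])
    return im,d
def world(name,d):
    c=eyes.camera_info(name);K=np.array(c['intrinsics']);T=np.array(c['cam_to_world'])
    v,u=np.mgrid[:d.shape[0],:d.shape[1]]
    x=(u-K[0,2])/K[0,0]*d; y=(v-K[1,2])/K[1,1]*d
    P=np.stack([x,-y,-d,np.ones_like(d)],-1)@T.T
    return P[...,:3]
E
python3 - <<'E'
from h import *
for n in('top','scene'):
    im,d=grab(n,n+'0'); np.savez(f'/tmp/{n}0.npz',im=im,d=d,P=world(n,d))
    c=eyes.camera_info(n);print(n,np.round(c['cam_to_world'],2).tolist(),np.round(c['intrinsics'],1).tolist(),[k for k in c])
s=r.sense();print(s)
E
```

```text
top [[-0.0, 1.0, -0.05, 431.32], [-1.0, -0.0, 0.0, -39.55], [0.0, 0.05, 1.0, 1700.15], [0.0, 0.0, 0.0, 1.0]] [[429.6, 0.0, 249.3], [0.0, 429.6, 189.5], [0.0, 0.0, 1.0]] ['intrinsics', 'cam_to_world']
scene [[0.83, -0.42, 0.36, 1085.22], [0.56, 0.64, -0.53, -867.24], [-0.0, 0.64, 0.77, 1324.43], [0.0, 0.0, 0.0, 1.0]] [[438.7, 0.0, 248.3], [0.0, 438.7, 194.8], [0.0, 0.0, 1.0]] ['intrinsics', 'cam_to_world']
{'clock': 0.1, 'qpos': array([ 1.25360211e+00,  3.53596614e-01,  1.63408123e+00, -9.43821801e-06,
        1.15522700e+00, -2.39836795e-03]), 'qvel': array([ 8.75571278e-04, -2.14481920e-04, -2.60746317e-03, -1.86763988e-04,
        4.84951011e-06,  9.11195920e-04]), 'joint_efforts': array([-1.18243061e-04, -6.06351686e+01, -3.42819250e+01, -1.80214465e-04,
        3.83634077e-03, -5.49301114e-05]), 'eef_pos': array([193.37117215, 593.84575631, 220.41651943]), 'tcp_rot': array([-3.14028044e+00,  5.48274075e-06,  2.82680062e+00]), 'contact_force': array([ 0.02782223, -0.99129507, -0.70194457]), 'wrist_torque': array([-0.01340063,  0.03130652, -0.01334689]), 'grasp_force': 0.0, 'opening': 1.001860629497668}
```

View pics/top0.png

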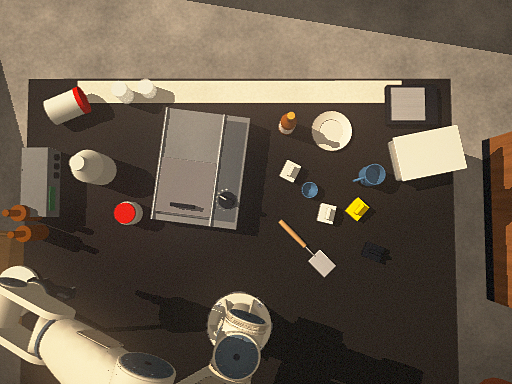

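View pics/scene0.png

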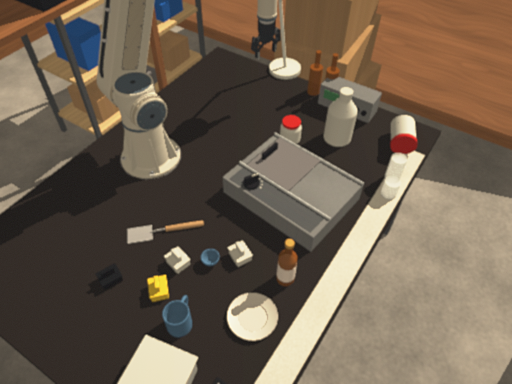

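Top view: box around (200,168) with the dial at (227,198) and the cover handle at (185,207). There are white tubs at (290,171) and (327,213), the bowl at (309,190), and yellow and black look-alikes at (357,209) and (375,252). Next I measure the poses.

```bash
cat >> h.py <<'E'
def rect(m_pts):
    (c,s,a)=cv2.minAreaRect(m_pts.astype(np.float32)); return np.round(c,1),np.round(s,1),round(a,1)
def boxfit(P, im, lo, hi, region, white=False):
    x0,x1,y0,y1=region
    m=(P[...,2]>lo)&(P[...,2]<hi)&(P[...,0]>x0)&(P[...,0]<x1)&(P[...,1]>y0)&(P[...,1]<y1)
    if white: m&=(im.min(-1)>110)
    return m
E
python3 - <<'E'
from h import *
for n in('top','scene'):
    z=np.load(f'/tmp/{n}0.npz');P=z['P'];im=z['im']
    print(n)
    # white tub-like blobs
    sat=im.max(-1).astype(int)-im.min(-1)
    m=((im.min(-1)>100)&(sat<70)&(P[...,2]>15)&(P[...,2]<80)).astype(np.uint8)
    k,l,st,ce=cv2.connectedComponentsWithStats(m)
    for i in range(1,k):
        if 60<st[i,4]<1500:
            q=P[l==i]; lid=q[(q[:,2]>28)&(q[:,2]<44)]; fin=q[q[:,2]>55]
            print(i,st[i].tolist(),q.mean(0).round(), 'lid',rect(lid[:,:2]) if len(lid)>4 else 0,'fin',len(fin),rect(fin[:,:2]) if len(fin)>4 else 0, np.percentile(q[:,2],[5,50,95]).round())
    for nm,lo,hi,reg in (('boxtop',80,104,(250,800,-80,360)),('high',112,145,(250,800,-80,330))):
        m=boxfit(P,im,lo,hi,reg).astype(np.uint8)
        k,l,st,ce=cv2.connectedComponentsWithStats(m)
        for i in range(1,k):
            if st[i,4]>12: q=P[l==i]; print(nm,st[i].tolist(),q.mean(0).round(1),rect(q[:,:2]))
im=np.load('/tmp/top0.npz')['im']
cv2.imwrite('pics/crop1.png',cv2.resize(im[95:235,145:255,::-1],None,fx=5,fy=4.2,interpolation=cv2.INTER_CUBIC))
E
```

```text
top
1 [138, 79, 19, 20, 236] [912. 353.  65.] lid (array([905.3, 345.3]), array([24.4, 58.6]), 45.6) fin 181 (array([916.7, 356.8]), array([57. , 58.1]), 87.2) [27. 74. 80.]
5 [118, 88, 16, 15, 98] [882. 431.  50.] lid (array([884.8, 435.3]), array([21.4, 58. ]), 43.3) fin 43 (array([885.2, 433.7]), array([23.7, 57.1]), 48.5) [23. 53. 78.]
7 [391, 88, 34, 32, 1084] [ 858. -660.   43.] lid (array([ 859.1, -662.4]), array([133.1, 125.1]), 89.9) fin 0 0 [36. 43. 50.]
26 [312, 111, 32, 24, 115] [ 807. -342.   19.] lid 0 fin 0 0 [15. 18. 24.]
76 [336, 133, 15, 17, 61] [ 716. -418.   18.] lid 0 fin 0 0 [15. 18. 23.]
96 [389, 141, 13, 39, 213] [ 633. -604.   46.] lid (array([ 634.4, -603.6]), array([146.9,   7.6]), 12.8) fin 71 (array([ 633.8, -604.1]), array([150.4,   7.1]), 11.3) [18. 46. 74.]
110 [280, 160, 21, 22, 267] [ 595. -198.   41.] lid (array([ 595.8, -199.5]), array([57.5, 72.9]), 63.4) fin 37 (array([ 594.6, -199.3]), array([11.9, 41.1]), 62.7) [29. 37. 69.]
130 [318, 203, 19, 21, 275] [ 432. -338.   42.] lid (array([ 430.5, -340.3]), array([59.8, 71.4]), 76.0) fin 45 (array([ 
[... 1916 characters left out ...]
207.   56.] lid (array([ 781.1, -203.8]), array([57.4, 23.7]), 22.1) fin 70 (array([ 785. , -201.8]), array([57.2, 22.6]), 36.1) [35. 56. 77.]
45 [227, 293, 51, 47, 400] [ 753. -364.   18.] lid 0 fin 0 0 [15. 18. 23.]
75 [186, 363, 11, 21, 84] [ 720. -619.   45.] lid (array([ 720.4, -617.6]), array([ 2.6, 50.9]), 12.6) fin 29 (array([ 720.9, -620.7]), array([ 2.3, 57.5]), 12.3) [22. 47. 67.]
boxtop [223, 132, 133, 107, 6827] [613.5 129.3  92.1] (array([600.5, 144.1]), array([331.1, 429.1]), 83.2)
high [262, 142, 16, 16, 109] [463.7 201.9 127.3] (array([462.6, 204.8]), array([89.9, 18.8]), 82.6)
high [244, 172, 15, 12, 96] [484.   41.5 125.7] (array([482.9,  43.1]), array([55. , 20.3]), 59.9)
```

View pics/crop1.png

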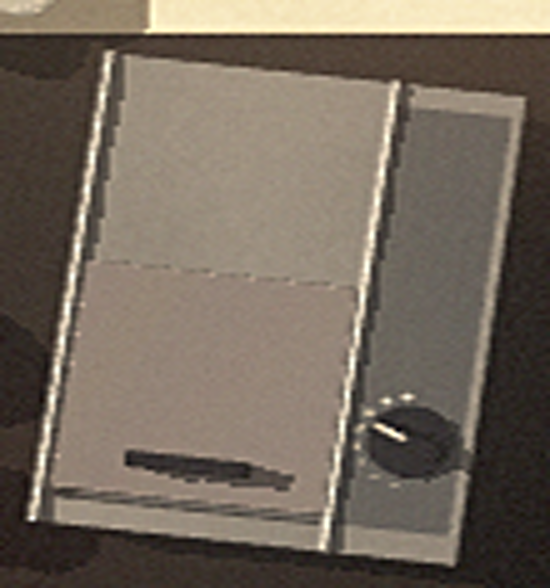

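Emit:
step_arm([
  {"tx": -0.99, "ty": -0.97},
  {"tx": -0.99, "ty": -0.97},
  {"tx": -0.99, "ty": -0.97},
  {"tx": -0.99, "ty": -0.97},
  {"tx": -0.99, "ty": -0.97},
], gripper=0.6)

```text
schema error: expected keys tx, ty, tz, ax, ay, az
```

Emit:
step_arm([
  {"tx": -0.99, "ty": -0.97},
  {"tx": -0.99, "ty": -0.97},
  {"tx": -0.99, "ty": -0.97},
  {"tx": -0.99, "ty": -0.97},
  {"tx": -0.99, "ty": -0.97},
])

```text
schema error: expected keys tx, ty, tz, ax, ay, az
```

Emit:
step_arm([
  {"tx": -0.99, "ty": -0.97},
  {"tx": -0.99, "ty": -0.97},
  {"tx": -0.99, "ty": -0.97},
  {"tx": -0.99, "ty": -0.97},
  {"tx": -0.99, "ty": -0.97},
])

```text
schema error: expected keys tx, ty, tz, ax, ay, az
```

Emit:
step_arm([
  {"tx": -0.97, "ty": -0.95},
  {"tx": -0.97, "ty": -0.95},
  {"tx": -0.97, "ty": -0.95},
  {"az": 0.104},
  {"az": 0.104},
])

```text
schema error: expected keys tx, ty, tz, ax, ay, az
```

Emit:
step_arm([
  {"az": 0.104},
  {"az": 0.104},
  {"az": 0.104},
  {"az": 0.104},
  {"az": 0.104},
])

```text
schema error: expected keys tx, ty, tz, ax, ay, az
```

Emit:
step_arm([
  {"az": 0.104},
  {"az": 0.104},
  {"az": 0.104},
  {"az": 0.104},
  {},
])

```text
schema error: expected keys tx, ty, tz, ax, ay, az
```

Emit:
step_arm([
  {"tx": -0.99, "ty": -0.97, "tz": 0, "ax": 0, "ay": 0, "az": 0},
  {"tx": -0.99, "ty": -0.97, "tz": 0, "ax": 0, "ay": 0, "az": 0},
  {"tx": -0.99, "ty": -0.97, "tz": 0, "ax": 0, "ay": 0, "az": 0},
  {"tx": -0.99, "ty": -0.97, "tz": 0, "ax": 0, "ay": 0, "az": 0},
  {"tx": -0.99, "ty": -0.97, "tz": 0, "ax": 0, "ay": 0, "az": 0},
], gripper=0.6)

```text
clock: 0.72
eef_pos: [273.9, 439.4, 220.8]
tcp_rot: [-3.141, -0.0, 2.827]
contact_force: [-0.3, 0.9, -0.0]
opening: 0.596
grasp_force: 0.0
```

Emit:
step_arm([
  {"tx": -0.99, "ty": -0.97, "tz": 0, "ax": 0, "ay": 0, "az": 0},
  {"tx": -0.99, "ty": -0.97, "tz": 0, "ax": 0, "ay": 0, "az": 0},
  {"tx": -0.99, "ty": -0.97, "tz": 0, "ax": 0, "ay": 0, "az": 0},
  {"tx": -0.99, "ty": -0.97, "tz": 0, "ax": 0, "ay": 0, "az": 0},
  {"tx": -0.99, "ty": -0.97, "tz": 0, "ax": 0, "ay": 0, "az": 0},
])

```text
clock: 1.35
eef_pos: [354.0, 285.9, 220.9]
tcp_rot: [-3.141, -0.0, 2.827]
contact_force: [-1.0, -0.2, 0.3]
opening: 0.595
grasp_force: 0.0
```

Emit:
step_arm([
  {"tx": -0.99, "ty": -0.97, "tz": 0, "ax": 0, "ay": 0, "az": 0},
  {"tx": -0.99, "ty": -0.97, "tz": 0, "ax": 0, "ay": 0, "az": 0},
  {"tx": -0.99, "ty": -0.97, "tz": 0, "ax": 0, "ay": 0, "az": 0},
  {"tx": -0.99, "ty": -0.97, "tz": 0, "ax": 0, "ay": 0, "az": 0},
  {"tx": -0.99, "ty": -0.97, "tz": 0, "ax": 0, "ay": 0, "az": 0},
])

```text
clock: 1.98
eef_pos: [434.1, 132.3, 220.9]
tcp_rot: [-3.141, -0.0, 2.827]
contact_force: [0.2, -0.1, 0.2]
opening: 0.599
grasp_force: 0.0
```

Emit:
step_arm([
  {"tx": -0.97, "ty": -0.95, "tz": 0, "ax": 0, "ay": 0, "az": 0},
  {"tx": -0.97, "ty": -0.95, "tz": 0, "ax": 0, "ay": 0, "az": 0},
  {"tx": -0.97, "ty": -0.95, "tz": 0, "ax": 0, "ay": 0, "az": 0},
  {"tx": 0, "ty": 0, "tz": 0, "ax": 0, "ay": 0, "az": 0.104},
  {"tx": 0, "ty": 0, "tz": 0, "ax": 0, "ay": 0, "az": 0.104},
])

```text
clock: 2.6
eef_pos: [480.9, 42.6, 220.7]
tcp_rot: [-3.141, -0.001, 2.494]
contact_force: [0.3, 0.6, 0.6]
opening: 0.601
grasp_force: 0.0
```

Emit:
step_arm([
  {"tx": 0, "ty": 0, "tz": 0, "ax": 0, "ay": 0, "az": 0.104},
  {"tx": 0, "ty": 0, "tz": 0, "ax": 0, "ay": 0, "az": 0.104},
  {"tx": 0, "ty": 0, "tz": 0, "ax": 0, "ay": 0, "az": 0.104},
  {"tx": 0, "ty": 0, "tz": 0, "ax": 0, "ay": 0, "az": 0.104},
  {"tx": 0, "ty": 0, "tz": 0, "ax": 0, "ay": 0, "az": 0.104},
])

```text
clock: 3.22
eef_pos: [480.7, 43.2, 220.8]
tcp_rot: [-3.141, 0.0, 1.678]
contact_force: [0.2, -0.7, 0.5]
opening: 0.597
grasp_force: 0.0
```

Emit:
step_arm([
  {"tx": 0, "ty": 0, "tz": 0, "ax": 0, "ay": 0, "az": 0.104},
  {"tx": 0, "ty": 0, "tz": 0, "ax": 0, "ay": 0, "az": 0.104},
  {"tx": 0, "ty": 0, "tz": 0, "ax": 0, "ay": 0, "az": 0.104},
  {"tx": 0, "ty": 0, "tz": 0, "ax": 0, "ay": 0, "az": 0.104},
  {"tx": 0, "ty": 0, "tz": 0, "ax": 0, "ay": 0, "az": 0},
])

```text
clock: 3.85
eef_pos: [480.8, 43.2, 220.9]
tcp_rot: [-3.141, 0.0, 1.031]
contact_force: [-0.0, -0.4, 0.1]
opening: 0.603
grasp_force: 0.0
```

Emit:
step_arm([
  {"tx": 0, "ty": 0, "tz": 0.93, "ax": 0, "ay": 0, "az": 0},
  {"tx": 0, "ty": 0, "tz": 0.93, "ax": 0, "ay": 0, "az": 0},
  {"tx": 0, "ty": 0, "tz": 0.93, "ax": 0, "ay": 0, "az": 0},
  {"tx": 0, "ty": 0, "tz": 0.93, "ax": 0, "ay": 0, "az": 0},
  {"tx": 0, "ty": 0, "tz": 0, "ax": 0, "ay": 0, "az": 0},
])

```text
clock: 4.47
eef_pos: [479.6, 43.1, 126.7]
tcp_rot: [-3.139, 0.002, 1.033]
contact_force: [-0.6, 0.0, -0.1]
opening: 0.599
grasp_force: 0.0
```

Emit:
step_arm([
  {"tx": 0, "ty": 0, "tz": 0, "ax": 0, "ay": 0, "az": 0},
  {"tx": 0, "ty": 0, "tz": 0, "ax": 0, "ay": 0, "az": 0},
  {"tx": 0, "ty": 0, "tz": 0, "ax": 0, "ay": 0, "az": 0},
  {"tx": 0, "ty": 0, "tz": 0, "ax": 0, "ay": 0, "az": 0},
  {"tx": 0, "ty": 0, "tz": 0, "ax": 0, "ay": 0, "az": 0},
], gripper=0, newtons=40)

```text
clock: 5.1
eef_pos: [481.0, 43.2, 128.2]
tcp_rot: [3.141, -0.0, 1.03]
contact_force: [0.3, -0.0, 0.0]
opening: 0.0
grasp_force: 0.0
```

Emit:
step_arm([
  {"tx": 0, "ty": 0, "tz": 0, "ax": 0, "ay": 0, "az": -0.1},
  {"tx": 0, "ty": 0, "tz": 0, "ax": 0, "ay": 0, "az": -0.1},
  {"tx": 0, "ty": 0, "tz": 0, "ax": 0, "ay": 0, "az": -0.1},
  {"tx": 0, "ty": 0, "tz": 0, "ax": 0, "ay": 0, "az": -0.1},
  {"tx": 0, "ty": 0, "tz": 0, "ax": 0, "ay": 0, "az": -0.1},
])

```text
clock: 5.72
eef_pos: [481.0, 43.2, 128.1]
tcp_rot: [3.142, -0.0, 1.82]
contact_force: [-0.7, -0.5, -0.1]
opening: 0.003
grasp_force: 0.0
```

The gripper shut fully with no grip force, so I look before doing anything else.

```bash
python3 - <<'E'
from h import *
a,_=grab('scene');b,_=grab('top')
A=cv2.resize(a[110:230,190:310],(400,400),interpolation=2);B=cv2.resize(b[150:270,165:285],(400,400),interpolation=2)
cv2.imwrite('pics/look1.png',np.hstack([A,B])[:,:,::-1]); print(r.sense()['opening'],r.sense()['eef_pos'])
E
```

```text
-0.001780624578554068 [481.01736185  43.20584744 128.09847763]
```

View pics/look1.png

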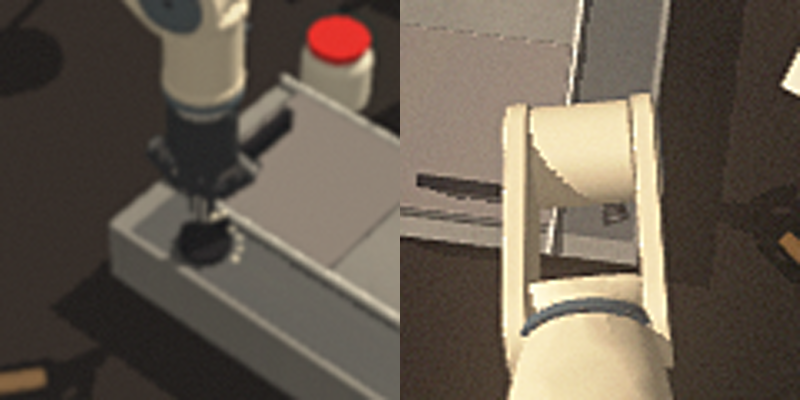

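```bash
python3 - <<'E'
from h import *
im,d=grab('scene');P=world('scene',d)
m=boxfit(P,im,90,230,(400,560,-20,110))
q=P[m]
for z in range(92,200,6):
    s=q[(q[:,2]>=z)&(q[:,2]<z+6)]
    s=s[(abs(s[:,0]-481)<60)&(abs(s[:,1]-43)<60)]
    if len(s): print(z,len(s),s[:,:2].min(0).round(),s[:,:2].max(0).round())
cv2.imwrite('pics/look2.png',cv2.resize(im[140:210,215:285,::-1],(700,600),interpolation=2))
E
```

```text
92 153 [421.  -9.] [541. 103.]
98 90 [456.  13.] [538. 102.]
104 23 [470.  17.] [503.  95.]
110 14 [464.  18.] [502.  61.]
116 12 [473.  18.] [502.  60.]
122 24 [465.  19.] [501.  62.]
128 31 [464.  19.] [499.  73.]
134 10 [473.  26.] [503.  62.]
140 3 [477.  31.] [487.  37.]
146 10 [470.  30.] [493.  50.]
152 7 [470.  32.] [493.  40.]
158 7 [480.  34.] [494.  46.]
164 12 [471.  30.] [494.  48.]
170 6 [477.  32.] [494.  44.]
176 6 [476.  28.] [489.  37.]
182 19 [454.  27.] [499.  52.]
188 29 [444.  24.] [515.  55.]
194 29 [443.  24.] [520.  61.]
```

View pics/look2.png

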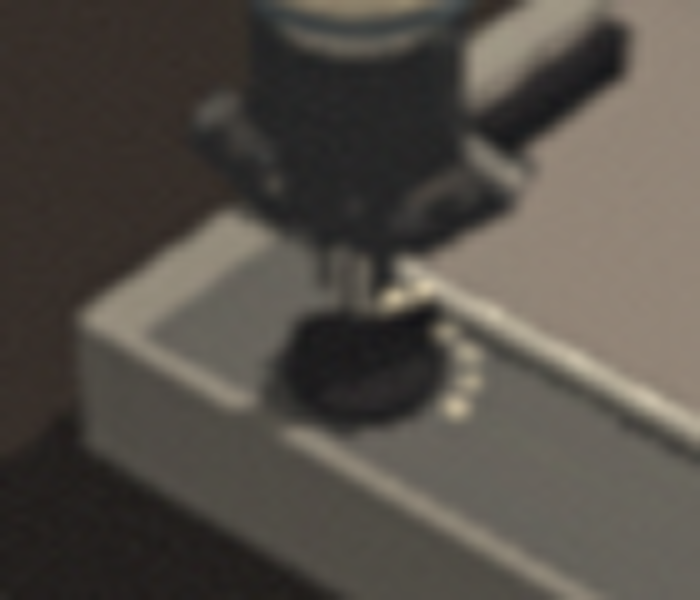

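The depth shows the closed fingertips just above the bar top, around z 133, so the tips are higher than the reading implies. I touch down gently to calibrate the height.

Emit:
step_arm([
  {"tx": 0, "ty": 0, "tz": 0.06, "ax": 0, "ay": 0, "az": 0},
  {"tx": 0, "ty": 0, "tz": 0.06, "ax": 0, "ay": 0, "az": 0},
  {"tx": 0, "ty": 0, "tz": 0, "ax": 0, "ay": 0, "az": 0},
])

```text
clock: 6.25
eef_pos: [480.8, 43.2, 124.9]
tcp_rot: [-3.141, -0.0, 1.814]
contact_force: [-0.6, 0.9, -0.5]
opening: -0.002
grasp_force: 0.0
```

Emit:
step_arm([
  {"tx": 0, "ty": 0, "tz": 0.08, "ax": 0, "ay": 0, "az": 0},
  {"tx": 0, "ty": 0, "tz": 0.08, "ax": 0, "ay": 0, "az": 0},
  {"tx": 0, "ty": 0, "tz": 0, "ax": 0, "ay": 0, "az": 0},
])

```text
clock: 6.62
eef_pos: [481.0, 43.2, 121.0]
tcp_rot: [-3.141, -0.0, 1.815]
contact_force: [-0.6, 0.4, -0.6]
opening: -0.0
grasp_force: 0.0
```

```bash
python3 - <<'E'
from h import *
im,d=grab('scene');P=world('scene',d)
s=r.sense();print(s['qpos'].round(3),s['eef_pos'],s['contact_force'])
m=boxfit(P,im,128,210,(440,520,0,90))
for v in range(384):
    c=np.where(m[v])[0]
    if len(c): print(v,[(int(u),*P[v,u].round().astype(int).tolist()) for u in c[::3]])
E
```

```text
[ 0.086  0.264  2.022 -0.     0.855 -0.158] [480.97862928  43.19236829 121.01223706] [ 0.81429305 -0.08990273  0.22568957]
158 [(241, 444, 37, 208)]
159 [(239, 442, 27, 210), (242, 448, 37, 205)]
160 [(239, 444, 24, 209), (242, 444, 43, 193)]
161 [(238, 441, 22, 204), (241, 450, 27, 205), (244, 451, 45, 189)]
162 [(238, 445, 16, 205), (241, 456, 20, 209), (249, 478, 37, 207)]
163 [(239, 443, 25, 192), (242, 454, 27, 196), (245, 470, 24, 208), (248, 477, 32, 205), (260, 510, 59, 201)]
164 [(240, 449, 22, 193), (243, 458, 28, 193), (246, 474, 24, 205), (249, 482, 30, 205), (254, 497, 41, 204), (259, 508, 57, 197)]
165 [(240, 451, 20, 190), (243, 464, 20, 198), (246, 473, 25, 199), (249, 473, 44, 182), (252, 494, 32, 205), (256, 497, 54, 188), (259, 505, 61, 186)]
166 [(241, 454, 21, 187), (244, 463, 27, 186), (247, 475, 29, 191), (250, 486, 31, 196), (253, 497, 33, 201), (256, 499, 51, 186), (259, 515, 45, 201)]
167 [(242, 455, 26, 177), (245, 464, 32, 178), (248, 477, 33, 184), (251, 490, 32, 192), (254, 495, 44, 185), (257, 509, 41, 195)]
168 [(246, 472, 26, 182), (249, 482, 31, 183)
[... 222 characters left out ...]
(253, 496, 35, 177), (256, 507, 39, 181)]
171 [(247, 472, 33, 161), (250, 484, 34, 167), (253, 494, 38, 168)]
172 [(247, 472, 33, 154), (250, 483, 36, 159), (253, 495, 37, 164)]
173 [(247, 469, 37, 145), (250, 485, 33, 157), (253, 493, 40, 156), (256, 491, 64, 133)]
174 [(247, 470, 35, 141), (250, 487, 30, 155), (253, 493, 41, 149), (256, 493, 61, 132)]
175 [(248, 476, 34, 140), (251, 490, 31, 151), (254, 493, 48, 138), (257, 499, 58, 133)]
176 [(245, 465, 29, 132), (248, 477, 32, 137), (251, 489, 34, 143), (254, 494, 46, 134)]
177 [(244, 466, 21, 135), (247, 475, 27, 135), (250, 484, 34, 134)]
178 [(244, 467, 19, 132), (247, 477, 24, 134)]
179 [(245, 474, 16, 133)]
180 [(245, 474, 16, 128)]
```

Emit:
step_arm([
  {"tx": 0, "ty": 0, "tz": 0.08, "ax": 0, "ay": 0, "az": 0},
  {"tx": 0, "ty": 0, "tz": 0.08, "ax": 0, "ay": 0, "az": 0},
  {"tx": 0, "ty": 0, "tz": 0, "ax": 0, "ay": 0, "az": 0},
])

```text
clock: 7.05
eef_pos: [481.6, 43.2, 120.4]
tcp_rot: [3.14, 0.0, 1.815]
contact_force: [-13.2, -1.8, 46.2]
opening: 0.004
grasp_force: 22.8
```

Emit:
step_arm([
  {"tx": 0, "ty": 0, "tz": 0.08, "ax": 0, "ay": 0, "az": 0},
  {"tx": 0, "ty": 0, "tz": 0.08, "ax": 0, "ay": 0, "az": 0},
  {"tx": 0, "ty": 0, "tz": 0, "ax": 0, "ay": 0, "az": 0},
])

```text
clock: 7.42
eef_pos: [482.2, 43.2, 119.9]
tcp_rot: [3.139, 0.001, 1.815]
contact_force: [-28.9, -3.4, 93.2]
opening: 0.003
grasp_force: 46.5
```

Contact at a reading of about 120.8 means the tips sit about 10 mm above the reading, a 35 mm offset. I back off, reopen, realign, and grip lower.

Emit:
step_arm([
  {"tx": 0, "ty": 0, "tz": -0.4, "ax": 0, "ay": 0, "az": 0},
  {"tx": 0, "ty": 0, "tz": -0.4, "ax": 0, "ay": 0, "az": 0.1},
  {"tx": 0, "ty": 0, "tz": 0, "ax": 0, "ay": 0, "az": 0.1},
  {"tx": 0, "ty": 0, "tz": 0, "ax": 0, "ay": 0, "az": 0.1},
  {"tx": 0, "ty": 0, "tz": 0, "ax": 0, "ay": 0, "az": 0.1},
])

```text
clock: 8.05
eef_pos: [481.0, 43.2, 133.1]
tcp_rot: [3.142, -0.0, 1.182]
contact_force: [0.7, 0.1, -0.1]
opening: -0.0
grasp_force: 0.0
```

Emit:
step_arm([
  {"tx": 0, "ty": 0, "tz": 0, "ax": 0, "ay": 0, "az": 0.1},
  {"tx": 0, "ty": 0, "tz": 0, "ax": 0, "ay": 0, "az": 0},
  {"tx": 0, "ty": 0, "tz": 0, "ax": 0, "ay": 0, "az": 0},
  {"tx": 0, "ty": 0, "tz": 0, "ax": 0, "ay": 0, "az": 0},
], gripper=0.6)

```text
clock: 8.55
eef_pos: [481.0, 43.2, 133.1]
tcp_rot: [3.142, -0.0, 1.032]
contact_force: [0.7, -0.1, 0.1]
opening: 0.603
grasp_force: 0.0
```

```bash
python3 - <<'E'
from h import *
s=r.sense();print(s['tcp_rot'],s['eef_pos'],s['contact_force'],s['opening'])
im,d=grab('scene');P=world('scene',d)
for lo,hi in((122,134),(134,146),(146,158),(158,170)):
    m=boxfit(P,im,lo,hi,(430,540,-20,100)).astype(np.uint8)
    k,l,st,ce=cv2.connectedComponentsWithStats(m)
    for i in range(1,k): 
        q=P[l==i];print(lo,len(q),q.mean(0).round(1),rect(q[:,:2]) if len(q)>4 else '')
E
```

```text
[ 3.14158479e+00 -1.29880730e-05  1.03165632e+00] [481.02017166  43.17975435 133.06913071] [ 0.68547019 -0.06227302  0.1030681 ] 0.6031076503625203
122 24 [474.6  30.5 129.1] (array([475.2,  31.5]), array([25.5, 14.4]), 67.3)
122 2 [499.1  65.1 128.5] 
122 1 [493.1  40.6 122.6] 
134 2 [453.6  56.7 144.2] 
134 4 [478.8  32.3 136.6] 
146 7 [457.   55.9 153. ] (array([457.,  55.]), array([18.3,  2. ]), 74.2)
146 3 [502.6  19.4 155.2] 
146 3 [513.   29.8 155.6] 
158 9 [455.   54.5 163.6] (array([454.3,  54.2]), array([15.1,  4.1]), 72.8)
158 2 [497.5  20.6 162.6] 
158 9 [512.1  23.1 164.7] (array([511.9,  25.3]), array([17.9,  8.3]), 75.5)
```

Emit:
step_arm([
  {"tx": 0, "ty": 0, "tz": 0.8, "ax": 0, "ay": 0, "az": 0},
  {"tx": 0, "ty": 0, "tz": 0.76, "ax": 0, "ay": 0, "az": 0},
  {"tx": 0, "ty": 0, "tz": 0, "ax": 0, "ay": 0, "az": 0},
])

```text
clock: 8.98
eef_pos: [479.9, 43.1, 93.1]
tcp_rot: [-3.139, 0.002, 1.031]
contact_force: [0.3, 0.1, 0.6]
opening: 0.602
grasp_force: 0.0
```

Emit:
step_arm([
  {"tx": 0, "ty": 0, "tz": 0, "ax": 0, "ay": 0, "az": 0},
  {"tx": 0, "ty": 0, "tz": 0, "ax": 0, "ay": 0, "az": 0},
  {"tx": 0, "ty": 0, "tz": 0, "ax": 0, "ay": 0, "az": 0},
  {"tx": 0, "ty": 0, "tz": 0, "ax": 0, "ay": 0, "az": 0},
  {"tx": 0, "ty": 0, "tz": 0, "ax": 0, "ay": 0, "az": 0},
], gripper=0, newtons=40)

```text
clock: 9.6
eef_pos: [481.5, 43.3, 94.9]
tcp_rot: [3.141, -0.001, 1.03]
contact_force: [-2.2, 0.8, 5.7]
opening: 0.156
grasp_force: 40.4
```

Emit:
step_arm([
  {"tx": 0, "ty": 0, "tz": 0, "ax": 0, "ay": 0, "az": -0.1},
  {"tx": 0, "ty": 0, "tz": 0, "ax": 0, "ay": 0, "az": -0.1},
  {"tx": 0, "ty": 0, "tz": 0, "ax": 0, "ay": 0, "az": -0.1},
  {"tx": 0, "ty": 0, "tz": 0, "ax": 0, "ay": 0, "az": -0.1},
  {"tx": 0, "ty": 0, "tz": 0, "ax": 0, "ay": 0, "az": -0.1},
])

```text
clock: 10.22
eef_pos: [483.2, 43.1, 95.0]
tcp_rot: [3.137, 0.001, 1.82]
contact_force: [6.1, -2.2, -2.8]
opening: 0.155
grasp_force: 39.4
```

Emit:
step_arm([
  {"tx": 0, "ty": 0, "tz": 0, "ax": 0, "ay": 0, "az": -0.1},
  {"tx": 0, "ty": 0, "tz": 0, "ax": 0, "ay": 0, "az": -0.1},
  {"tx": 0, "ty": 0, "tz": 0, "ax": 0, "ay": 0, "az": -0.1},
  {"tx": 0, "ty": 0, "tz": 0, "ax": 0, "ay": 0, "az": -0.1},
  {"tx": 0, "ty": 0, "tz": 0, "ax": 0, "ay": 0, "az": -0.1},
])

```text
clock: 10.85
eef_pos: [484.6, 44.1, 95.0]
tcp_rot: [3.136, 0.005, 2.605]
contact_force: [10.8, 6.6, -8.5]
opening: 0.154
grasp_force: 38.9
```

Emit:
step_arm([
  {"tx": 0, "ty": 0, "tz": 0, "ax": 0, "ay": 0, "az": -0.08},
  {"tx": 0, "ty": 0, "tz": 0, "ax": 0, "ay": 0, "az": -0.04},
  {"tx": 0, "ty": 0, "tz": 0, "ax": 0, "ay": 0, "az": 0},
])

```text
clock: 11.22
eef_pos: [484.9, 44.5, 95.1]
tcp_rot: [3.137, 0.006, 2.789]
contact_force: [10.7, 8.0, -9.1]
opening: 0.157
grasp_force: 39.0
```

```bash
python3 - <<'E'
from h import *
s=r.sense();print(s['tcp_rot'],s['eef_pos'],s['contact_force'],s['wrist_torque'],s['opening'])
E
```

```text
[3.13685161 0.0063978  2.78934157] [484.85236272  44.48707206  95.05394742] [10.66365956  8.00039461 -9.07704676] [ 1.38466687 -1.65969266  0.04576038] 0.15740851685717744
```

Emit:
step_arm([
  {"tx": 0, "ty": 0, "tz": 0, "ax": 0, "ay": 0, "az": -0.04},
  {"tx": 0, "ty": 0, "tz": 0, "ax": 0, "ay": 0, "az": -0.03},
  {"tx": 0, "ty": 0, "tz": 0, "ax": 0, "ay": 0, "az": 0},
])

```text
clock: 11.6
eef_pos: [484.9, 44.7, 95.1]
tcp_rot: [3.137, 0.007, 2.896]
contact_force: [10.8, 8.1, -8.1]
opening: 0.159
grasp_force: 50.0
```

```bash
python3 - <<'E'
from h import *
s=r.sense();print(s['tcp_rot'],s['eef_pos'],s['contact_force'],s['wrist_torque'],s['opening'])
E
```

```text
[3.13677786 0.00668606 2.89641532] [484.87271666  44.66559464  95.10336696] [10.79441214  8.05474651 -8.06920225] [ 1.35625394 -1.58682807 -1.23568623] 0.15908096849422276
```

Wrist torque shows the off stop is reached. I release, rise, and align for the cover handle.

Emit:
step_arm([
  {"tx": 0, "ty": 0, "tz": 0, "ax": 0, "ay": 0, "az": 0},
  {"tx": 0, "ty": 0, "tz": 0, "ax": 0, "ay": 0, "az": 0},
  {"tx": 0, "ty": 0, "tz": 0, "ax": 0, "ay": 0, "az": 0},
], gripper=0.6)

```text
clock: 11.98
eef_pos: [480.7, 43.1, 94.1]
tcp_rot: [-3.141, -0.0, 2.899]
contact_force: [-0.2, -0.1, -0.4]
opening: 0.6
grasp_force: 0.0
```

Emit:
step_arm([
  {"tx": 0, "ty": 0, "tz": -0.96, "ax": 0, "ay": 0, "az": 0},
  {"tx": 0, "ty": 0, "tz": -0.96, "ax": 0, "ay": 0, "az": 0},
  {"tx": 0, "ty": 0, "tz": -0.96, "ax": 0, "ay": 0, "az": 0},
  {"tx": 0, "ty": 0, "tz": -0.4, "ax": 0, "ay": 0, "az": 0.1},
  {"tx": 0, "ty": 0, "tz": 0, "ax": 0, "ay": 0, "az": 0.104},
])

```text
clock: 12.6
eef_pos: [481.4, 43.1, 177.1]
tcp_rot: [3.141, 0.001, 2.573]
contact_force: [0.9, 0.0, -0.0]
opening: 0.601
grasp_force: 0.0
```

Emit:
step_arm([
  {"tx": 0, "ty": 0, "tz": 0, "ax": 0, "ay": 0, "az": 0.104},
  {"tx": 0, "ty": 0, "tz": 0, "ax": 0, "ay": 0, "az": 0.104},
  {"tx": 0, "ty": 0, "tz": 0, "ax": 0, "ay": 0, "az": 0.104},
  {"tx": 0, "ty": 0, "tz": 0, "ax": 0, "ay": 0, "az": 0.104},
  {"tx": 0, "ty": 0, "tz": 0, "ax": 0, "ay": 0, "az": 0.104},
])

```text
clock: 13.22
eef_pos: [480.7, 43.1, 176.0]
tcp_rot: [-3.141, 0.0, 1.756]
contact_force: [0.4, -0.2, -0.0]
opening: 0.601
grasp_force: 0.0
```

Emit:
step_arm([
  {"tx": 0, "ty": 0, "tz": 0, "ax": 0, "ay": 0, "az": 0.104},
  {"tx": 0, "ty": 0, "tz": 0, "ax": 0, "ay": 0, "az": 0.098},
  {"tx": 0, "ty": 0, "tz": 0, "ax": 0, "ay": 0, "az": 0},
])

```text
clock: 13.6
eef_pos: [480.8, 43.1, 176.1]
tcp_rot: [-3.141, 0.0, 1.446]
contact_force: [0.4, 0.4, -0.3]
opening: 0.602
grasp_force: 0.0
```

```bash
cat >> h.py <<'E'
def to(x,y,z,yaw=None):
    s=r.sense();p=s['eef_pos'];w=s['tcp_rot'][2]
    d=np.array([x,y,z])-p
    print('at',p.round(1),'yaw',round(np.degrees(w),2),'q',s['qpos'].round(2))
    for a in ([w] if yaw is None else [w,np.radians(yaw)]):
        print('units if yaw %.1f: tx %.2f ty %.2f tz %.2f'%(np.degrees(a),(d[0]*np.cos(a)+d[1]*np.sin(a))/25,(d[0]*np.sin(a)-d[1]*np.cos(a))/25,-d[2]/25))
    if yaw is not None: print('az total',round((np.degrees(w)-yaw)/90,3))
def high(P,im,lo,hi,reg,n=12):
    m=boxfit(P,im,lo,hi,reg).astype(np.uint8)
    k,l,st,ce=cv2.connectedComponentsWithStats(m)
    for i in range(1,k):
        if st[i,4]>=n: q=P[l==i]; print(st[i].tolist(),q.mean(0).round(1),rect(q[:,:2]))
E
python3 - <<'E'
from h import *
im,d=grab('scene');P=world('scene',d);high(P,im,112,140,(420,520,0,270),8)
cv2.imwrite('pics/look3.png',cv2.resize(im[150:210,220:280,::-1],(600,600),interpolation=2))
to(460.5,205,190)
E
```

```text
[266, 142, 12, 13, 72] [466.  218.1 127. ] (array([462.4, 219.8]), array([61.9, 18.9]), 82.4)
[246, 171, 12, 14, 79] [485.6  41.2 127.5] (array([483.4,  42.8]), array([16.6, 58.9]), 73.9)
at [480.8  43.1 176. ] yaw 82.96 q [ 0.09  0.19  1.98 -0.    0.98  0.21]
units if yaw 83.0: tx 6.33 ty -1.60 tz -0.56
```

View pics/look3.png

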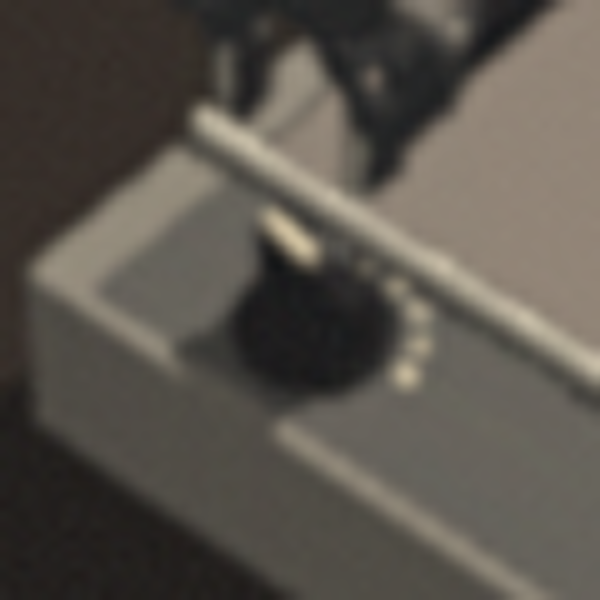

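The dial pointer lies at the stop (about 164°, as expected). Now to the handle.

Emit:
step_arm([
  {"tx": 0.9, "ty": -0.23, "tz": 0, "ax": 0, "ay": 0, "az": 0},
  {"tx": 0.9, "ty": -0.23, "tz": 0, "ax": 0, "ay": 0, "az": 0},
  {"tx": 0.9, "ty": -0.23, "tz": 0, "ax": 0, "ay": 0, "az": 0},
  {"tx": 0.9, "ty": -0.23, "tz": 0, "ax": 0, "ay": 0, "az": 0},
  {"tx": 0.9, "ty": -0.23, "tz": 0, "ax": 0, "ay": 0, "az": 0},
])

```text
clock: 14.28
eef_pos: [466.4, 159.1, 176.1]
tcp_rot: [-3.142, 0.0, 1.448]
contact_force: [0.9, 0.4, 0.1]
opening: 0.601
grasp_force: 0.0
```

Emit:
step_arm([
  {"tx": 0.9, "ty": -0.23, "tz": 0, "ax": 0, "ay": 0, "az": 0},
  {"tx": 0.9, "ty": -0.23, "tz": 0, "ax": 0, "ay": 0, "az": 0},
  {"tx": 0, "ty": 0, "tz": 0.81, "ax": 0, "ay": 0, "az": 0},
  {"tx": 0, "ty": 0, "tz": 0.81, "ax": 0, "ay": 0, "az": 0},
  {"tx": 0, "ty": 0, "tz": 0.81, "ax": 0, "ay": 0, "az": 0},
])

```text
clock: 14.9
eef_pos: [460.9, 204.6, 114.8]
tcp_rot: [3.141, -0.0, 1.449]
contact_force: [0.6, -0.4, -0.6]
opening: 0.602
grasp_force: 0.0
```

Emit:
step_arm([
  {"tx": 0, "ty": 0, "tz": 0.81, "ax": 0, "ay": 0, "az": 0},
  {"tx": 0, "ty": 0, "tz": 0, "ax": 0, "ay": 0, "az": 0},
])

```text
clock: 15.15
eef_pos: [459.8, 204.0, 93.9]
tcp_rot: [-3.139, 0.002, 1.447]
contact_force: [-0.3, -0.2, 0.1]
opening: 0.601
grasp_force: 0.0
```

Emit:
step_arm([
  {"tx": 0, "ty": 0, "tz": 0, "ax": 0, "ay": 0, "az": 0},
  {"tx": 0, "ty": 0, "tz": 0, "ax": 0, "ay": 0, "az": 0},
  {"tx": 0, "ty": 0, "tz": 0, "ax": 0, "ay": 0, "az": 0},
  {"tx": 0, "ty": 0, "tz": 0, "ax": 0, "ay": 0, "az": 0},
  {"tx": 0, "ty": 0, "tz": 0, "ax": 0, "ay": 0, "az": 0},
], gripper=0)

```text
clock: 15.78
eef_pos: [461.5, 204.8, 96.0]
tcp_rot: [3.14, -0.001, 1.445]
contact_force: [-1.2, -0.3, 6.3]
opening: 0.155
grasp_force: 40.7
```

Emit:
step_arm([
  {"tx": 0, "ty": 0.95, "tz": 0, "ax": 0, "ay": 0, "az": 0},
  {"tx": 0, "ty": 0.95, "tz": 0, "ax": 0, "ay": 0, "az": 0},
  {"tx": 0, "ty": 0.95, "tz": 0, "ax": 0, "ay": 0, "az": 0},
  {"tx": 0, "ty": 0.95, "tz": 0, "ax": 0, "ay": 0, "az": 0},
  {"tx": 0, "ty": 0.95, "tz": 0, "ax": 0, "ay": 0, "az": 0},
])

```text
clock: 16.4
eef_pos: [579.6, 189.7, 96.1]
tcp_rot: [3.141, -0.001, 1.445]
contact_force: [-2.2, 2.0, 7.0]
opening: 0.156
grasp_force: 40.7
```

Emit:
step_arm([
  {"tx": 0, "ty": 0.8, "tz": 0, "ax": 0, "ay": 0, "az": 0},
  {"tx": 0, "ty": 0.6, "tz": 0, "ax": 0, "ay": 0, "az": 0},
  {"tx": 0, "ty": 0.3, "tz": 0, "ax": 0, "ay": 0, "az": 0},
  {"tx": 0, "ty": 0.1, "tz": 0, "ax": 0, "ay": 0, "az": 0},
  {"tx": 0, "ty": 0, "tz": 0, "ax": 0, "ay": 0, "az": 0},
])

```text
clock: 17.02
eef_pos: [624.3, 184.0, 96.1]
tcp_rot: [3.14, -0.001, 1.445]
contact_force: [0.3, -0.7, 4.5]
opening: 0.151
grasp_force: 42.3
```

Emit:
step_arm([
  {"tx": 0, "ty": 0.12, "tz": 0, "ax": 0, "ay": 0, "az": 0},
  {"tx": 0, "ty": 0.1, "tz": 0, "ax": 0, "ay": 0, "az": 0},
  {"tx": 0, "ty": 0.1, "tz": 0, "ax": 0, "ay": 0, "az": 0},
  {"tx": 0, "ty": 0, "tz": 0, "ax": 0, "ay": 0, "az": 0},
])

```text
clock: 17.52
eef_pos: [631.2, 183.1, 96.1]
tcp_rot: [3.141, -0.0, 1.445]
contact_force: [-3.8, 0.6, 7.1]
opening: 0.155
grasp_force: 42.7
```

Cover travelled about 171 mm, to the back stop. I release, rise, and re-measure the tubs.

Emit:
step_arm([
  {"tx": 0, "ty": 0, "tz": 0, "ax": 0, "ay": 0, "az": 0},
  {"tx": 0, "ty": 0, "tz": 0, "ax": 0, "ay": 0, "az": 0},
  {"tx": 0, "ty": 0, "tz": 0, "ax": 0, "ay": 0, "az": 0},
], gripper=0.6)

```text
clock: 17.9
eef_pos: [631.2, 182.8, 94.9]
tcp_rot: [-3.141, 0.0, 1.445]
contact_force: [0.0, -0.4, -0.5]
opening: 0.601
grasp_force: 0.0
```

Emit:
step_arm([
  {"tx": 0, "ty": 0, "tz": -0.9, "ax": 0, "ay": 0, "az": 0},
  {"tx": 0, "ty": 0, "tz": -0.9, "ax": 0, "ay": 0, "az": 0},
  {"tx": 0, "ty": 0, "tz": -0.9, "ax": 0, "ay": 0, "az": 0},
  {"tx": 0, "ty": 0, "tz": -0.9, "ax": 0, "ay": 0, "az": -0.1},
  {"tx": 0, "ty": 0, "tz": -0.4, "ax": 0, "ay": 0, "az": -0.1},
])

```text
clock: 18.52
eef_pos: [631.9, 183.0, 196.5]
tcp_rot: [3.14, -0.0, 1.764]
contact_force: [0.3, 0.2, -1.5]
opening: 0.604
grasp_force: 0.0
```

Emit:
step_arm([
  {"tx": 0, "ty": 0, "tz": 0, "ax": 0, "ay": 0, "az": -0.1},
  {"tx": 0, "ty": 0, "tz": 0, "ax": 0, "ay": 0, "az": -0.1},
  {"tx": 0, "ty": 0, "tz": 0, "ax": 0, "ay": 0, "az": -0.1},
  {"tx": 0, "ty": 0, "tz": 0, "ax": 0, "ay": 0, "az": -0.1},
  {"tx": 0, "ty": 0, "tz": 0, "ax": 0, "ay": 0, "az": -0.1},
])

```text
clock: 19.15
eef_pos: [631.2, 182.8, 194.9]
tcp_rot: [-3.141, -0.0, 2.549]
contact_force: [-0.4, -0.2, 0.1]
opening: 0.6
grasp_force: 0.0
```

```bash
cat >> h.py <<'E'
def tubs(n,im,P):
    sat=im.max(-1).astype(int)-im.min(-1)
    m=((im.min(-1)>80)&(sat<75)&(P[...,2]>15)&(P[...,2]<95)&(P[...,0]>150)&(P[...,0]<850)&(P[...,1]>-560)&(P[...,1]<560)).astype(np.uint8)
    k,l,st,ce=cv2.connectedComponentsWithStats(m)
    for i in range(1,k):
        if 60<st[i,4]<1000:
            q=P[l==i]; lid=q[(q[:,2]>28)&(q[:,2]<44)]; fin=q[q[:,2]>55]
            if len(lid)>20 and len(fin)>8: print(n,st[i].tolist(),'lid',rect(lid[:,:2]),'fin',len(fin),rect(fin[:,:2]))
E
python3 - <<'E'
from h import *
V=[]
for n in('top','scene'):
    im,d=grab(n);P=world(n,d);tubs(n,im,P);V.append(im)
    high(P,im,120,140,(400,700,-20,300),8)
to(596.5,-199.4,190,153)
cv2.imwrite('pics/look4.png',cv2.resize(np.hstack(V),(800,300),interpolation=3)[:,:,::-1])
E
```

```text
top [95, 154, 21, 31, 201] lid (array([583.7, 507.1]), array([ 37.1, 109. ]), 62.5) fin 109 (array([596.5, 507.9]), array([ 45.2, 114.6]), 78.5)
top [280, 160, 21, 22, 282] lid (array([ 595.6, -199.4]), array([57.6, 72.7]), 63.1) fin 41 (array([ 594.8, -199.7]), array([12.4, 42.6]), 63.1)
top [318, 203, 19, 21, 280] lid (array([ 430.4, -340.1]), array([60.4, 71.4]), 76.2) fin 42 (array([ 430.7, -341. ]), array([13.2, 41.5]), 76.9)
[223, 192, 8, 16, 61] [481.2  43.5 131.4] (array([481.1,  43.8]), array([14. , 55.6]), 73.0)
scene [326, 121, 28, 24, 361] lid (array([631.3, 508.4]), array([105.2,  42.3]), 34.2) fin 189 (array([616.5, 510.4]), array([117.2,  57.7]), 18.0)
scene [228, 240, 25, 26, 359] lid (array([ 596.9, -199.4]), array([60.1, 72.6]), 64.1) fin 58 (array([ 595.8, -198.8]), array([14.2, 45.5]), 61.6)
scene [164, 247, 26, 25, 362] lid (array([ 431.3, -340.2]), array([60.1, 74.3]), 75.3) fin 57 (array([ 433.3, -341.3]), array([14.8, 45.2]), 71.5)
scene [277, 267, 19, 16, 186] lid (array([ 782.4, -203.3]), array([57. , 21.3]), 27.9) fin 110 (array([ 780.7, -202.5]), array([59.8, 27.9]), 24.3)
[297, 162, 17, 17, 97] [632.7 181.6 130. ] (array([632.3, 184.6]), array([93.6, 17.7]), 84.1)
[246, 171, 12, 13, 70] [484.4  41.5 129.6] (array([484.9,  43.6]), array([17.6, 57.6]), 71.1)
at [631.2 182.8 194.9] yaw 145.87 q [ 0.28  0.43  1.58 -0.    1.13 -0.7 ]
units if yaw 145.9: tx -7.43 ty -13.43 tz 0.20
units if yaw 153.0: tx -5.70 ty -14.25 tz 0.20
az total -0.079
```

View pics/look4.png

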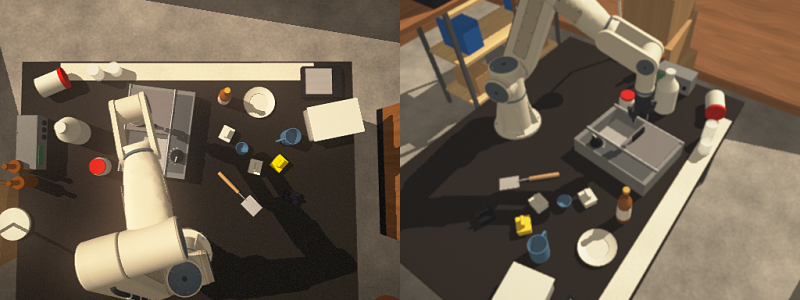

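Only two white tubs are present. Going to the first one.

Emit:
step_arm([
  {"tx": 0, "ty": 0, "tz": 0, "ax": 0, "ay": 0, "az": -0.079},
  {"tx": -0.38, "ty": -0.95, "tz": 0, "ax": 0, "ay": 0, "az": 0},
  {"tx": -0.38, "ty": -0.95, "tz": 0, "ax": 0, "ay": 0, "az": 0},
  {"tx": -0.38, "ty": -0.95, "tz": 0, "ax": 0, "ay": 0, "az": 0},
  {"tx": -0.38, "ty": -0.95, "tz": 0, "ax": 0, "ay": 0, "az": 0},
])

```text
clock: 19.88
eef_pos: [621.3, 78.9, 195.0]
tcp_rot: [-3.141, -0.0, 2.663]
contact_force: [-0.3, 0.9, 0.1]
opening: 0.602
grasp_force: 0.0
```

Emit:
step_arm([
  {"tx": -0.38, "ty": -0.95, "tz": 0, "ax": 0, "ay": 0, "az": 0},
  {"tx": -0.38, "ty": -0.95, "tz": 0, "ax": 0, "ay": 0, "az": 0},
  {"tx": -0.38, "ty": -0.95, "tz": 0, "ax": 0, "ay": 0, "az": 0},
  {"tx": -0.38, "ty": -0.95, "tz": 0, "ax": 0, "ay": 0, "az": 0},
  {"tx": -0.38, "ty": -0.95, "tz": 0, "ax": 0, "ay": 0, "az": 0},
])

```text
clock: 20.5
eef_pos: [609.2, -48.4, 195.1]
tcp_rot: [-3.141, -0.0, 2.663]
contact_force: [0.0, 0.1, -0.3]
opening: 0.596
grasp_force: 0.0
```

Emit:
step_arm([
  {"tx": -0.38, "ty": -0.95, "tz": 0, "ax": 0, "ay": 0, "az": 0},
  {"tx": -0.38, "ty": -0.95, "tz": 0, "ax": 0, "ay": 0, "az": 0},
  {"tx": -0.38, "ty": -0.95, "tz": 0, "ax": 0, "ay": 0, "az": 0},
  {"tx": -0.38, "ty": -0.95, "tz": 0, "ax": 0, "ay": 0, "az": 0},
  {"tx": -0.38, "ty": -0.95, "tz": 0, "ax": 0, "ay": 0, "az": 0},
])

```text
clock: 21.12
eef_pos: [597.1, -175.6, 195.1]
tcp_rot: [-3.141, -0.0, 2.663]
contact_force: [-0.4, -0.8, -0.1]
opening: 0.596
grasp_force: 0.0
```

Emit:
step_arm([
  {"tx": -0.38, "ty": -0.95, "tz": 0.9, "ax": 0, "ay": 0, "az": 0},
  {"tx": 0, "ty": 0, "tz": 0.9, "ax": 0, "ay": 0, "az": 0},
  {"tx": 0, "ty": 0, "tz": 0.9, "ax": 0, "ay": 0, "az": 0},
  {"tx": 0, "ty": 0, "tz": 0.9, "ax": 0, "ay": 0, "az": 0},
  {"tx": 0, "ty": 0, "tz": 0, "ax": 0, "ay": 0, "az": 0},
])

```text
clock: 21.75
eef_pos: [593.7, -199.6, 103.5]
tcp_rot: [-3.141, -0.004, 2.664]
contact_force: [0.9, -0.8, 0.2]
opening: 0.601
grasp_force: 0.0
```

```bash
python3 - <<'E'
from h import *
im,d=grab('scene');P=world('scene',d);tubs('scene',im,P)
to(596.3,-199.4,30,153)
E
```

```text
scene [324, 121, 30, 24, 389] lid (array([620.7, 509.5]), array([112.7,  46.9]), 24.3) fin 195 (array([617.5, 510.1]), array([117.6,  56.3]), 20.3)
scene [258, 125, 66, 37, 553] lid (array([448.8, 331.7]), array([ 88.4, 204.3]), 9.1) fin 419 (array([495. , 345.9]), array([264.3, 216. ]), 19.5)
scene [228, 240, 25, 25, 357] lid (array([ 596.7, -199.8]), array([61.1, 71.8]), 64.1) fin 56 (array([ 598. , -199.2]), array([14.7, 46.5]), 62.3)
scene [164, 247, 26, 24, 371] lid (array([ 430.5, -339.6]), array([60.3, 76.4]), 75.4) fin 58 (array([ 432.2, -340.4]), array([15.4, 44.7]), 73.7)
scene [277, 267, 19, 16, 189] lid (array([ 781.8, -203.1]), array([57.4, 23.7]), 26.2) fin 110 (array([ 780.8, -203.4]), array([59.1, 26.4]), 23.9)
at [ 594.7 -199.8  104.8] yaw 152.69 q [-0.33  0.48  1.72 -0.    0.94 -1.42]
units if yaw 152.7: tx -0.05 ty 0.04 tz 2.99
units if yaw 153.0: tx -0.05 ty 0.04 tz 2.99
az total -0.003
```

Descend and grip.

Emit:
step_arm([
  {"tx": -0.04, "ty": 0.04, "tz": 0.9, "ax": 0, "ay": 0, "az": 0},
  {"tx": 0, "ty": 0, "tz": 0.9, "ax": 0, "ay": 0, "az": 0},
  {"tx": 0, "ty": 0, "tz": 0.7, "ax": 0, "ay": 0, "az": 0},
  {"tx": 0, "ty": 0, "tz": 0.4, "ax": 0, "ay": 0, "az": 0},
  {"tx": 0, "ty": 0, "tz": 0.05, "ax": 0, "ay": 0, "az": 0},
])

```text
clock: 22.42
eef_pos: [596.9, -198.8, 31.1]
tcp_rot: [-3.141, -0.001, 2.668]
contact_force: [0.0, 0.2, 0.7]
opening: 0.599
grasp_force: 0.0
```

Emit:
step_arm([
  {"tx": 0, "ty": 0, "tz": 0, "ax": 0, "ay": 0, "az": 0},
  {"tx": 0, "ty": 0, "tz": 0, "ax": 0, "ay": 0, "az": 0},
  {"tx": 0, "ty": 0, "tz": 0, "ax": 0, "ay": 0, "az": 0},
  {"tx": 0, "ty": 0, "tz": 0, "ax": 0, "ay": 0, "az": 0},
  {"tx": 0, "ty": 0, "tz": 0, "ax": 0, "ay": 0, "az": 0},
], gripper=0, newtons=50)

```text
clock: 23.05
eef_pos: [597.6, -198.9, 32.1]
tcp_rot: [3.141, 0.001, 2.668]
contact_force: [0.0, -0.6, 6.8]
opening: 0.153
grasp_force: 49.8
```

Emit:
step_arm([
  {"tx": 0, "ty": 0, "tz": -0.6, "ax": 0, "ay": 0, "az": 0},
  {"tx": 0, "ty": 0, "tz": -0.9, "ax": 0, "ay": 0, "az": 0},
  {"tx": 0, "ty": 0, "tz": -0.9, "ax": 0, "ay": 0, "az": 0},
  {"tx": 0, "ty": 0, "tz": -0.9, "ax": 0, "ay": 0, "az": 0},
  {"tx": 0, "ty": 0, "tz": -0.9, "ax": 0, "ay": 0, "az": 0},
])

```text
clock: 23.68
eef_pos: [596.8, -198.6, 137.7]
tcp_rot: [-3.142, -0.0, 2.668]
contact_force: [-0.4, -0.7, -1.9]
opening: 0.152
grasp_force: 48.9
```

```bash
python3 - <<'E'
from h import *
ex=np.array([.9923,-.1236]);ey=np.array([.1236,.9923]);o=np.array([510.4,199.2])
# refine origin by box rim fit now
p=o-10*ex-48*ey; print('slotR',p, 'slotL',o-10*ex+48*ey)
to(p[0],p[1],167,172.9)
s=r.sense();print(s['opening'],s['grasp_force'],s['contact_force'])
im,d=grab('scene');P=world('scene',d);tubs('scene',im,P)
E
```

```text
slotR [494.5442 152.8056] slotL [506.4098 248.0664]
at [ 596.8 -198.6  137.7] yaw 152.87 q [-0.32  0.45  1.7  -0.    1.   -1.42]
units if yaw 152.9: tx 10.05 ty 10.65 tz -1.17
units if yaw 172.9: tx 5.80 ty 13.44 tz -1.17
az total -0.223
0.15221266125676036 48.93213093280792 [-0.38472841 -0.65895451 -1.88905128]
scene [324, 121, 30, 24, 392] lid (array([618.6, 508. ]), array([116.8,  49.2]), 21.6) fin 201 (array([616.3, 508.9]), array([117.3,  58.2]), 17.5)
scene [262, 125, 53, 37, 477] lid (array([416.7, 349.5]), array([198.6,  79.7]), 72.5) fin 365 (array([482.8, 352.2]), array([214.8, 203.1]), 16.5)
scene [164, 247, 26, 25, 376] lid (array([ 431.7, -339.9]), array([59., 73.]), 75.5) fin 56 (array([ 432.7, -340.8]), array([14.9, 46.4]), 73.7)
scene [277, 266, 19, 17, 194] lid (array([ 781.7, -203.9]), array([57.2, 21.8]), 24.3) fin 117 (array([ 779.9, -203.3]), array([59.4, 25.9]), 20.9)
```

Emit:
step_arm([
  {"tx": 0.91, "ty": 0.97, "tz": -0.6, "ax": 0, "ay": 0, "az": 0},
  {"tx": 0.91, "ty": 0.97, "tz": -0.6, "ax": 0, "ay": 0, "az": 0},
  {"tx": 0.91, "ty": 0.97, "tz": -0.6, "ax": 0, "ay": 0, "az": 0},
  {"tx": 0.91, "ty": 0.97, "tz": -0.2, "ax": 0, "ay": 0, "az": 0},
  {"tx": 0.91, "ty": 0.97, "tz": 0, "ax": 0, "ay": 0, "az": 0},
])

```text
clock: 24.35
eef_pos: [550.8, -37.9, 187.0]
tcp_rot: [3.141, 0.001, 2.668]
contact_force: [0.0, 1.3, -1.8]
opening: 0.153
grasp_force: 49.0
```

Emit:
step_arm([
  {"tx": 0.91, "ty": 0.97, "tz": 0, "ax": 0, "ay": 0, "az": 0},
  {"tx": 0.91, "ty": 0.97, "tz": 0, "ax": 0, "ay": 0, "az": 0},
  {"tx": 0.91, "ty": 0.97, "tz": 0, "ax": 0, "ay": 0, "az": 0},
  {"tx": 0.91, "ty": 0.97, "tz": 0, "ax": 0, "ay": 0, "az": 0},
  {"tx": 0.91, "ty": 0.97, "tz": 0, "ax": 0, "ay": 0, "az": 0},
])

```text
clock: 24.98
eef_pos: [504.5, 121.8, 186.4]
tcp_rot: [-3.142, -0.0, 2.668]
contact_force: [0.6, 0.0, -2.1]
opening: 0.151
grasp_force: 49.0
```

Emit:
step_arm([
  {"tx": 0.91, "ty": 0.97, "tz": 0, "ax": 0, "ay": 0, "az": 0},
  {"tx": 0, "ty": 0, "tz": 0, "ax": 0, "ay": 0, "az": -0.074},
  {"tx": 0, "ty": 0, "tz": 0, "ax": 0, "ay": 0, "az": -0.074},
  {"tx": 0, "ty": 0, "tz": 0, "ax": 0, "ay": 0, "az": -0.074},
  {"tx": 0, "ty": 0, "tz": 0, "ax": 0, "ay": 0, "az": 0},
])

```text
clock: 25.6
eef_pos: [495.7, 152.8, 186.3]
tcp_rot: [-3.142, -0.0, 3.016]
contact_force: [-0.0, -0.1, -1.3]
opening: 0.153
grasp_force: 49.1
```

```bash
python3 - <<'E'
from h import *
to(494.5,152.8,46,172.9)
s=r.sense();print(s['opening'],s['grasp_force'],s['contact_force'])
for n in('scene','top'):
  im,d=grab(n);P=world(n,d)
  high(P,im,120,140,(400,700,-20,300),8)
  high(P,im,80,104,(300,850,-80,360),80)
  cv2.imwrite(f'pics/look5{n}.png',cv2.resize(im[100:260,140:340,::-1],(750,600),interpolation=2))
E
```

```text
at [495.7 152.8 186.3] yaw 172.81 q [ 0.3   0.23  1.89  0.    1.02 -1.15]
units if yaw 172.8: tx 0.05 ty -0.00 tz 5.61
units if yaw 172.9: tx 0.05 ty -0.00 tz 5.61
az total -0.001
0.152686787881984 49.075870513916016 [-0.01718813 -0.08715394 -1.33707888]
[297, 162, 17, 16, 95] [632.7 182.1 130.4] (array([632.4, 184.7]), array([93.6, 17.5]), 82.8)
[246, 171, 12, 12, 68] [484.5  41.9 129.7] (array([483.9,  44. ]), array([17.9, 57.6]), 72.6)
[223, 135, 141, 104, 5531] [650.6 111.4  93.2] (array([601.2, 143.9]), array([328.3, 431.4]), 82.8)
[176, 156, 25, 7, 96] [629.2 182.9 131.4] (array([629.8, 183.8]), array([89.6, 14.1]), 83.3)
[223, 192, 8, 16, 60] [481.1  43.4 131.4] (array([481.2,  44. ]), array([14. , 55.8]), 73.7)
[157, 107, 93, 123, 6054] [650.9 110.1  93.3] (array([602.8, 142.4]), array([320.4, 426.6]), 82.8)
[170, 215, 31, 10, 182] [406.7 199.   88.3] (array([406.8, 199.4]), array([116. ,  22.7]), 82.8)
```

View pics/look5scene.png

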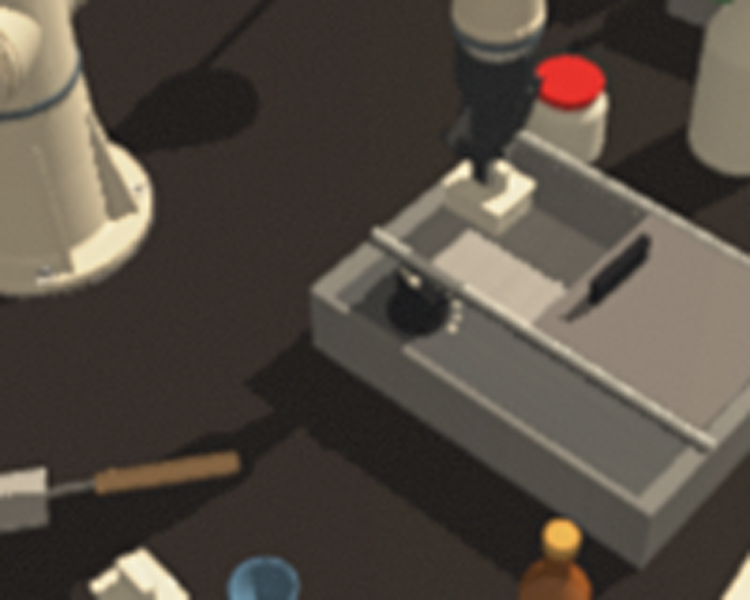

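The well is open and the tub hangs level above it. Lowering into the right slot.

Emit:
step_arm([
  {"tx": 0, "ty": 0, "tz": 0.9, "ax": 0, "ay": 0, "az": 0},
  {"tx": 0, "ty": 0, "tz": 0.9, "ax": 0, "ay": 0, "az": 0},
  {"tx": 0, "ty": 0, "tz": 0.9, "ax": 0, "ay": 0, "az": 0},
  {"tx": 0, "ty": 0, "tz": 0.9, "ax": 0, "ay": 0, "az": 0},
  {"tx": 0, "ty": 0, "tz": 0.9, "ax": 0, "ay": 0, "az": 0},
])

```text
clock: 26.32
eef_pos: [496.0, 152.8, 73.2]
tcp_rot: [3.141, 0.0, 3.014]
contact_force: [-0.4, 0.5, -1.4]
opening: 0.152
grasp_force: 49.2
```

Emit:
step_arm([
  {"tx": 0, "ty": 0, "tz": 0.6, "ax": 0, "ay": 0, "az": 0},
  {"tx": 0, "ty": 0, "tz": 0.3, "ax": 0, "ay": 0, "az": 0},
  {"tx": 0, "ty": 0, "tz": 0.16, "ax": 0, "ay": 0, "az": 0},
  {"tx": 0, "ty": 0, "tz": 0.08, "ax": 0, "ay": 0, "az": 0},
  {"tx": 0, "ty": 0, "tz": 0, "ax": 0, "ay": 0, "az": 0},
])

```text
clock: 26.95
eef_pos: [496.2, 152.9, 45.7]
tcp_rot: [3.141, 0.001, 3.017]
contact_force: [0.0, -0.2, -1.6]
opening: 0.154
grasp_force: 49.1
```

Emit:
step_arm([
  {"tx": 0, "ty": 0, "tz": 0.06, "ax": 0, "ay": 0, "az": 0},
  {"tx": 0, "ty": 0, "tz": 0, "ax": 0, "ay": 0, "az": 0},
])

```text
clock: 27.2
eef_pos: [496.3, 152.9, 44.2]
tcp_rot: [3.141, 0.001, 3.017]
contact_force: [1.1, 1.3, 0.7]
opening: 0.153
grasp_force: 49.2
```

Emit:
step_arm([
  {"tx": 0, "ty": 0, "tz": 0, "ax": 0, "ay": 0, "az": 0},
  {"tx": 0, "ty": 0, "tz": 0, "ax": 0, "ay": 0, "az": 0},
  {"tx": 0, "ty": 0, "tz": 0, "ax": 0, "ay": 0, "az": 0},
], gripper=0.45)

```text
clock: 27.58
eef_pos: [495.9, 152.8, 43.8]
tcp_rot: [-3.142, -0.0, 3.017]
contact_force: [-0.3, -0.4, -0.2]
opening: 0.451
grasp_force: 0.0
```

Emit:
step_arm([
  {"tx": 0, "ty": 0, "tz": -0.5, "ax": 0, "ay": 0, "az": 0},
  {"tx": 0, "ty": 0, "tz": -0.9, "ax": 0, "ay": 0, "az": 0},
  {"tx": 0, "ty": 0, "tz": -0.9, "ax": 0, "ay": 0, "az": 0},
  {"tx": 0, "ty": 0, "tz": -0.9, "ax": 0, "ay": 0, "az": 0},
  {"tx": 0, "ty": 0, "tz": -0.9, "ax": 0, "ay": 0, "az": 0},
])

```text
clock: 28.2
eef_pos: [496.0, 152.8, 148.0]
tcp_rot: [3.141, 0.001, 3.017]
contact_force: [0.5, 0.2, 1.2]
opening: 0.448
grasp_force: 0.0
```

Emit:
step_arm([
  {"tx": 0, "ty": 0, "tz": -0.9, "ax": 0, "ay": 0, "az": 0},
  {"tx": 0, "ty": 0, "tz": -0.5, "ax": 0, "ay": 0, "az": 0},
], gripper=0.6)

```text
clock: 28.45
eef_pos: [496.4, 152.9, 183.2]
tcp_rot: [3.141, 0.002, 3.017]
contact_force: [0.3, -0.8, -0.7]
opening: 0.598
grasp_force: 0.0
```

```bash
python3 - <<'E'
from h import *
for n in('scene','top'):
  im,d=grab(n);P=world(n,d);tubs(n,im,P); high(P,im,68,84,(420,580,90,260),4)
to(432,-340.3,185,166)
E
```

```text
scene [324, 121, 30, 24, 390] lid (array([618.2, 510. ]), array([113.9,  45.8]), 19.3) fin 203 (array([616. , 511.6]), array([117.8,  56.1]), 18.5)
scene [279, 126, 37, 37, 301] lid (array([451.6, 397.7]), array([81.8, 28.8]), 32.1) fin 206 (array([511.6, 326.5]), array([114.8, 237.7]), 44.3)
scene [164, 247, 26, 25, 375] lid (array([ 430.9, -340.2]), array([61.2, 74.4]), 75.1) fin 58 (array([ 431.1, -340.5]), array([15.2, 44.5]), 75.4)
scene [277, 266, 19, 17, 189] lid (array([ 782.2, -204. ]), array([56.4, 21.3]), 27.0) fin 115 (array([ 780.5, -202.6]), array([59.8, 26.7]), 23.5)
[261, 151, 4, 4, 8] [422.1 217.5  76.2] (array([421.8, 218.6]), array([ 4.9, 18.6]), 6.8)
[265, 166, 10, 9, 45] [497.9 149.8  76.7] (array([495.7, 150.7]), array([16.7, 44. ]), 83.4)
top [95, 155, 21, 30, 196] lid (array([588.8, 508.3]), array([ 42. , 112.7]), 68.9) fin 103 (array([592.2, 504.6]), array([ 37.7, 110.6]), 74.2)
top [317, 203, 20, 21, 287] lid (array([ 430.5, -341.1]), array([59.8, 72.1]), 77.4) fin 47 (array([ 430.6, -340.5]), array([14.4, 41.2]), 76.4)
at [496.7 153.  182.9] yaw 172.86 q [ 0.3   0.23  1.9  -0.    1.01 -1.15]
units if yaw 172.9: tx 0.11 ty -19.90 tz -0.08
units if yaw 166.0: tx -2.26 ty -19.77 tz -0.08
az total 0.076
```

Tub 1 is standing on the floor (fin top at 77 mm). Now tub 2.

Emit:
step_arm([
  {"tx": 0, "ty": 0, "tz": 0, "ax": 0, "ay": 0, "az": 0.076},
  {"tx": -0.11, "ty": -0.98, "tz": 0, "ax": 0, "ay": 0, "az": 0},
  {"tx": -0.11, "ty": -0.98, "tz": 0, "ax": 0, "ay": 0, "az": 0},
  {"tx": -0.11, "ty": -0.98, "tz": 0, "ax": 0, "ay": 0, "az": 0},
  {"tx": -0.11, "ty": -0.98, "tz": 0, "ax": 0, "ay": 0, "az": 0},
])

```text
clock: 29.18
eef_pos: [482.2, 54.2, 180.5]
tcp_rot: [-3.141, -0.001, 2.898]
contact_force: [-0.3, 0.4, -0.1]
opening: 0.598
grasp_force: 0.0
```

Emit:
step_arm([
  {"tx": -0.11, "ty": -0.98, "tz": 0, "ax": 0, "ay": 0, "az": 0},
  {"tx": -0.11, "ty": -0.98, "tz": 0, "ax": 0, "ay": 0, "az": 0},
  {"tx": -0.11, "ty": -0.98, "tz": 0, "ax": 0, "ay": 0, "az": 0},
  {"tx": -0.11, "ty": -0.98, "tz": 0, "ax": 0, "ay": 0, "az": 0},
  {"tx": -0.11, "ty": -0.98, "tz": 0, "ax": 0, "ay": 0, "az": 0},
])

```text
clock: 29.8
eef_pos: [465.9, -67.9, 180.5]
tcp_rot: [-3.141, -0.001, 2.898]
contact_force: [0.3, -1.0, -0.4]
opening: 0.603
grasp_force: 0.0
```

Emit:
step_arm([
  {"tx": -0.11, "ty": -0.98, "tz": 0, "ax": 0, "ay": 0, "az": 0},
  {"tx": -0.11, "ty": -0.98, "tz": 0, "ax": 0, "ay": 0, "az": 0},
  {"tx": -0.11, "ty": -0.98, "tz": 0, "ax": 0, "ay": 0, "az": 0},
  {"tx": -0.11, "ty": -0.98, "tz": 0, "ax": 0, "ay": 0, "az": 0},
  {"tx": -0.11, "ty": -0.98, "tz": 0, "ax": 0, "ay": 0, "az": 0},
])

```text
clock: 30.42
eef_pos: [449.7, -189.9, 180.5]
tcp_rot: [3.141, -0.001, 2.897]
contact_force: [0.2, 0.2, -0.3]
opening: 0.598
grasp_force: 0.0
```

Emit:
step_arm([
  {"tx": -0.11, "ty": -0.98, "tz": 0, "ax": 0, "ay": 0, "az": 0},
  {"tx": -0.11, "ty": -0.98, "tz": 0, "ax": 0, "ay": 0, "az": 0},
  {"tx": -0.11, "ty": -0.98, "tz": 0, "ax": 0, "ay": 0, "az": 0},
  {"tx": -0.11, "ty": -0.98, "tz": 0, "ax": 0, "ay": 0, "az": 0},
  {"tx": -0.11, "ty": -0.98, "tz": 0, "ax": 0, "ay": 0, "az": 0},
])

```text
clock: 31.05
eef_pos: [433.5, -312.0, 180.4]
tcp_rot: [3.141, -0.001, 2.897]
contact_force: [-0.5, 0.8, 0.1]
opening: 0.599
grasp_force: 0.0
```

Emit:
step_arm([
  {"tx": -0.11, "ty": -0.98, "tz": 0.9, "ax": 0, "ay": 0, "az": 0},
  {"tx": 0, "ty": 0, "tz": 0.9, "ax": 0, "ay": 0, "az": 0},
  {"tx": 0, "ty": 0, "tz": 0.9, "ax": 0, "ay": 0, "az": 0},
  {"tx": 0, "ty": 0, "tz": 0.3, "ax": 0, "ay": 0, "az": 0},
  {"tx": 0, "ty": 0, "tz": 0, "ax": 0, "ay": 0, "az": 0},
])

```text
clock: 31.68
eef_pos: [430.6, -335.7, 105.8]
tcp_rot: [3.141, -0.001, 2.898]
contact_force: [-0.5, 0.4, 0.1]
opening: 0.598
grasp_force: 0.0
```

```bash
python3 - <<'E'
from h import *
im,d=grab('scene');P=world('scene',d);tubs('scene',im,P); high(P,im,68,84,(420,580,90,260),4)
to(431.3,-340.3,31,166)
E
```

```text
scene [324, 121, 30, 24, 402] lid (array([624.3, 507.1]), array([113.6,  51. ]), 27.6) fin 211 (array([615.7, 511.1]), array([118. ,  60.2]), 17.7)
scene [164, 247, 26, 25, 371] lid (array([ 430.2, -340.6]), array([60.6, 78.3]), 79.2) fin 56 (array([ 432.3, -339.8]), array([14.5, 46.1]), 74.0)
scene [277, 266, 19, 17, 192] lid (array([ 782.3, -204. ]), array([56.9, 20.9]), 26.2) fin 113 (array([ 780.5, -202.1]), array([59.9, 27.6]), 24.4)
[260, 146, 10, 9, 25] [423.6 233.9  78.4] (array([423.1, 230.9]), array([57. ,  6.5]), 79.9)
[265, 166, 10, 8, 46] [496.5 150.2  76. ] (array([496.3, 151.1]), array([15.6, 45.1]), 84.0)
at [ 431.  -336.   106.5] yaw 166.02 q [-0.66  0.37  1.9  -0.    0.87 -1.99]
units if yaw 166.0: tx -0.05 ty -0.16 tz 3.02
units if yaw 166.0: tx -0.05 ty -0.16 tz 3.02
az total 0.0
```

Emit:
step_arm([
  {"tx": -0.05, "ty": -0.16, "tz": 0.9, "ax": 0, "ay": 0, "az": 0},
  {"tx": 0, "ty": 0, "tz": 0.9, "ax": 0, "ay": 0, "az": 0},
  {"tx": 0, "ty": 0, "tz": 0.7, "ax": 0, "ay": 0, "az": 0},
  {"tx": 0, "ty": 0, "tz": 0.4, "ax": 0, "ay": 0, "az": 0},
  {"tx": 0, "ty": 0, "tz": 0.08, "ax": 0, "ay": 0, "az": 0},
])

```text
clock: 32.35
eef_pos: [431.1, -340.1, 31.6]
tcp_rot: [3.141, -0.0, 2.898]
contact_force: [-0.4, -0.1, 0.1]
opening: 0.598
grasp_force: 0.0
```

Emit:
step_arm([
  {"tx": 0, "ty": 0, "tz": 0, "ax": 0, "ay": 0, "az": 0},
  {"tx": 0, "ty": 0, "tz": 0, "ax": 0, "ay": 0, "az": 0},
  {"tx": 0, "ty": 0, "tz": 0, "ax": 0, "ay": 0, "az": 0},
  {"tx": 0, "ty": 0, "tz": 0, "ax": 0, "ay": 0, "az": 0},
  {"tx": 0, "ty": 0, "tz": 0, "ax": 0, "ay": 0, "az": 0},
], gripper=0, newtons=50)

```text
clock: 32.98
eef_pos: [431.5, -340.4, 32.3]
tcp_rot: [-3.141, 0.001, 2.897]
contact_force: [-0.1, 0.5, 6.2]
opening: 0.153
grasp_force: 53.5
```

Emit:
step_arm([
  {"tx": 0, "ty": 0, "tz": -0.6, "ax": 0, "ay": 0, "az": 0},
  {"tx": 0, "ty": 0, "tz": -0.9, "ax": 0, "ay": 0, "az": 0},
  {"tx": 0, "ty": 0, "tz": -0.9, "ax": 0, "ay": 0, "az": 0},
  {"tx": 0, "ty": 0, "tz": -0.9, "ax": 0, "ay": 0, "az": 0},
  {"tx": 0, "ty": 0, "tz": -0.9, "ax": 0, "ay": 0, "az": 0},
])

```text
clock: 33.6
eef_pos: [430.9, -340.1, 138.3]
tcp_rot: [-3.141, 0.0, 2.897]
contact_force: [0.7, -0.0, -1.4]
opening: 0.151
grasp_force: 52.4
```

Emit:
step_arm([
  {"tx": 0, "ty": 0, "tz": -0.9, "ax": 0, "ay": 0, "az": 0},
  {"tx": 0, "ty": 0, "tz": -0.9, "ax": 0, "ay": 0, "az": 0},
  {"tx": 0, "ty": 0, "tz": 0, "ax": 0, "ay": 0, "az": 0},
])

```text
clock: 33.98
eef_pos: [431.9, -340.9, 183.9]
tcp_rot: [-3.14, 0.003, 2.897]
contact_force: [-0.3, -0.4, -1.4]
opening: 0.153
grasp_force: 52.5
```

```bash
python3 - <<'E'
from h import *
to(506.4,248.1,183,172.9)
s=r.sense();print(s['opening'],s['grasp_force'],s['contact_force'])
im,d=grab('scene');P=world('scene',d);high(P,im,68,84,(420,580,90,260),4)
E
```

```text
at [ 431.9 -340.9  183.9] yaw 166.01 q [-0.67  0.28  1.83 -0.    1.03 -2.  ]
units if yaw 166.0: tx 2.80 ty 23.58 tz 0.04
units if yaw 172.9: tx -0.04 ty 23.75 tz 0.04
az total -0.077
0.1528051394183242 52.4787175655365 [-0.32465025 -0.35496745 -1.36235525]
[265, 147, 5, 4, 9] [424.2 246.8  75.7] (array([424.3, 248.3]), array([21.7,  5.1]), 68.0)
[262, 151, 3, 3, 5] [422.3 221.9  74.8] (array([422.6, 223.5]), array([12.9,  2.7]), 82.4)
[264, 166, 11, 9, 45] [497.5 149.9  76.2] (array([495.4, 151.3]), array([42.5, 20.4]), 5.1)
```

Emit:
step_arm([
  {"tx": 0.112, "ty": 0.944, "tz": 0, "ax": 0, "ay": 0, "az": 0},
  {"tx": 0.112, "ty": 0.944, "tz": 0, "ax": 0, "ay": 0, "az": 0},
  {"tx": 0.112, "ty": 0.944, "tz": 0, "ax": 0, "ay": 0, "az": 0},
  {"tx": 0.112, "ty": 0.944, "tz": 0, "ax": 0, "ay": 0, "az": 0},
  {"tx": 0.112, "ty": 0.944, "tz": 0, "ax": 0, "ay": 0, "az": 0},
])

```text
clock: 34.65
eef_pos: [445.3, -221.2, 180.7]
tcp_rot: [3.141, -0.002, 2.897]
contact_force: [0.2, -0.4, -1.7]
opening: 0.155
grasp_force: 52.5
```

Emit:
step_arm([
  {"tx": 0.112, "ty": 0.944, "tz": 0, "ax": 0, "ay": 0, "az": 0},
  {"tx": 0.112, "ty": 0.944, "tz": 0, "ax": 0, "ay": 0, "az": 0},
  {"tx": 0.112, "ty": 0.944, "tz": 0, "ax": 0, "ay": 0, "az": 0},
  {"tx": 0.112, "ty": 0.944, "tz": 0, "ax": 0, "ay": 0, "az": 0},
  {"tx": 0.112, "ty": 0.944, "tz": 0, "ax": 0, "ay": 0, "az": 0},
])

```text
clock: 35.28
eef_pos: [460.1, -103.5, 180.7]
tcp_rot: [-3.141, -0.002, 2.897]
contact_force: [-0.1, 0.2, -0.8]
opening: 0.153
grasp_force: 52.5
```

Emit:
step_arm([
  {"tx": 0.112, "ty": 0.944, "tz": 0, "ax": 0, "ay": 0, "az": 0},
  {"tx": 0.112, "ty": 0.944, "tz": 0, "ax": 0, "ay": 0, "az": 0},
  {"tx": 0.112, "ty": 0.944, "tz": 0, "ax": 0, "ay": 0, "az": 0},
  {"tx": 0.112, "ty": 0.944, "tz": 0, "ax": 0, "ay": 0, "az": 0},
  {"tx": 0.112, "ty": 0.944, "tz": 0, "ax": 0, "ay": 0, "az": 0},
])

```text
clock: 35.9
eef_pos: [475.1, 14.2, 180.7]
tcp_rot: [-3.141, -0.002, 2.897]
contact_force: [0.7, -0.1, -1.2]
opening: 0.158
grasp_force: 52.5
```

Emit:
step_arm([
  {"tx": 0.112, "ty": 0.944, "tz": 0, "ax": 0, "ay": 0, "az": 0},
  {"tx": 0.112, "ty": 0.944, "tz": 0, "ax": 0, "ay": 0, "az": 0},
  {"tx": 0.112, "ty": 0.944, "tz": 0, "ax": 0, "ay": 0, "az": 0},
  {"tx": 0.112, "ty": 0.944, "tz": 0, "ax": 0, "ay": 0, "az": 0},
  {"tx": 0.112, "ty": 0.944, "tz": 0, "ax": 0, "ay": 0, "az": 0},
])

```text
clock: 36.52
eef_pos: [490.1, 131.9, 180.6]
tcp_rot: [-3.141, -0.002, 2.898]
contact_force: [-0.4, 1.0, -0.4]
opening: 0.151
grasp_force: 52.5
```

Emit:
step_arm([
  {"tx": 0.112, "ty": 0.944, "tz": 0, "ax": 0, "ay": 0, "az": 0},
  {"tx": 0.112, "ty": 0.944, "tz": 0, "ax": 0, "ay": 0, "az": 0},
  {"tx": 0.112, "ty": 0.944, "tz": 0, "ax": 0, "ay": 0, "az": 0},
  {"tx": 0.112, "ty": 0.944, "tz": 0, "ax": 0, "ay": 0, "az": 0},
  {"tx": 0.112, "ty": 0.944, "tz": 0, "ax": 0, "ay": 0, "az": 0},
])

```text
clock: 37.15
eef_pos: [505.2, 249.8, 180.7]
tcp_rot: [-3.14, -0.001, 2.897]
contact_force: [-0.1, -0.4, -1.2]
opening: 0.152
grasp_force: 52.5
```

Emit:
step_arm([
  {"tx": 0, "ty": 0, "tz": 0, "ax": 0, "ay": 0, "az": -0.077},
  {"tx": 0, "ty": 0, "tz": 0, "ax": 0, "ay": 0, "az": 0},
])

```text
clock: 37.4
eef_pos: [505.4, 249.6, 181.1]
tcp_rot: [-3.141, -0.001, 3.018]
contact_force: [0.9, 0.1, -1.8]
opening: 0.151
grasp_force: 52.5
```

```bash
python3 - <<'E'
from h import *
to(506.4,248.1,44,172.9)
s=r.sense();print(s['opening'],s['grasp_force'],s['contact_force'])
im,d=grab('scene');P=world('scene',d);high(P,im,68,84,(420,580,90,260),4)
print('tub');high(P,im,170,200,(440,570,190,300),4);high(P,im,140,220,(440,570,190,300),4)
cv2.imwrite('pics/look6.png',cv2.resize(im[100:260,140:340,::-1],(750,600),interpolation=2))
E
```

```text
at [505.4 249.6 181.1] yaw 172.94 q [ 0.46  0.3   1.8  -0.    1.04 -0.99]
units if yaw 172.9: tx -0.05 ty -0.05 tz 5.48
units if yaw 172.9: tx -0.05 ty -0.05 tz 5.48
az total 0.0
0.15124397574799905 52.45199382305145 [ 0.86590716  0.05693942 -1.80104967]
[262, 146, 8, 7, 18] [423.6 240.1  75.5] (array([423.4, 238.6]), array([42.2,  5.5]), 86.7)
[265, 166, 10, 8, 43] [497.2 150.5  76.4] (array([495.5, 151.3]), array([19.5, 47.7]), 75.0)
tub
[274, 131, 24, 16, 193] [511.9 237.6 184.1] (array([504.9, 247.5]), array([60.6, 74.5]), 82.9)
[274, 128, 24, 22, 315] [512.6 236.4 182.6] (array([505.3, 246.4]), array([61.4, 74.5]), 85.8)
```

View pics/look6.png

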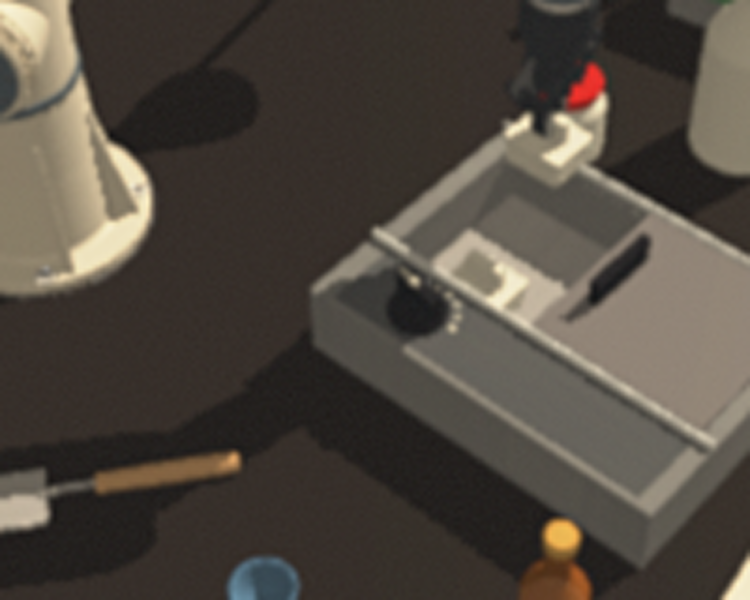

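Tub 2 is level over the left slot, with tub 1 upright in the well. Lowering.

Emit:
step_arm([
  {"tx": -0.05, "ty": -0.05, "tz": 0.9, "ax": 0, "ay": 0, "az": 0},
  {"tx": 0, "ty": 0, "tz": 0.9, "ax": 0, "ay": 0, "az": 0},
  {"tx": 0, "ty": 0, "tz": 0.9, "ax": 0, "ay": 0, "az": 0},
  {"tx": 0, "ty": 0, "tz": 0.9, "ax": 0, "ay": 0, "az": 0},
  {"tx": 0, "ty": 0, "tz": 0.9, "ax": 0, "ay": 0, "az": 0},
])

```text
clock: 38.08
eef_pos: [506.9, 247.6, 68.5]
tcp_rot: [-3.142, -0.0, 3.015]
contact_force: [0.4, 0.2, -0.7]
opening: 0.151
grasp_force: 52.5
```

Emit:
step_arm([
  {"tx": 0, "ty": 0, "tz": 0.5, "ax": 0, "ay": 0, "az": 0},
  {"tx": 0, "ty": 0, "tz": 0.26, "ax": 0, "ay": 0, "az": 0},
  {"tx": 0, "ty": 0, "tz": 0.14, "ax": 0, "ay": 0, "az": 0},
  {"tx": 0, "ty": 0, "tz": 0.06, "ax": 0, "ay": 0, "az": 0},
  {"tx": 0, "ty": 0, "tz": 0, "ax": 0, "ay": 0, "az": 0},
])

```text
clock: 38.7
eef_pos: [507.1, 248.0, 45.7]
tcp_rot: [3.141, 0.0, 3.018]
contact_force: [-0.1, 0.0, -1.7]
opening: 0.152
grasp_force: 52.5
```

Emit:
step_arm([
  {"tx": 0, "ty": 0, "tz": 0.06, "ax": 0, "ay": 0, "az": 0},
  {"tx": 0, "ty": 0, "tz": 0, "ax": 0, "ay": 0, "az": 0},
])

```text
clock: 38.95
eef_pos: [507.3, 248.1, 44.4]
tcp_rot: [3.141, 0.001, 3.018]
contact_force: [0.4, 0.2, 4.4]
opening: 0.149
grasp_force: 53.0
```

Emit:
step_arm([
  {"tx": 0, "ty": 0, "tz": 0, "ax": 0, "ay": 0, "az": 0},
  {"tx": 0, "ty": 0, "tz": 0, "ax": 0, "ay": 0, "az": 0},
  {"tx": 0, "ty": 0, "tz": 0, "ax": 0, "ay": 0, "az": 0},
], gripper=0.45)

```text
clock: 39.33
eef_pos: [506.8, 247.8, 43.8]
tcp_rot: [-3.141, -0.0, 3.018]
contact_force: [-0.1, -0.1, 0.1]
opening: 0.449
grasp_force: 0.0
```

Emit:
step_arm([
  {"tx": 0, "ty": 0, "tz": -0.5, "ax": 0, "ay": 0, "az": 0},
  {"tx": 0, "ty": 0, "tz": -0.9, "ax": 0, "ay": 0, "az": 0},
  {"tx": 0, "ty": 0, "tz": -0.9, "ax": 0, "ay": 0, "az": 0},
  {"tx": 0, "ty": 0, "tz": -0.9, "ax": 0, "ay": 0, "az": 0},
  {"tx": 0, "ty": 0, "tz": -0.9, "ax": 0, "ay": 0, "az": 0},
])

```text
clock: 39.95
eef_pos: [507.0, 247.9, 148.0]
tcp_rot: [3.141, 0.001, 3.018]
contact_force: [0.4, -0.1, 0.6]
opening: 0.453
grasp_force: 0.0
```

Emit:
step_arm([
  {"tx": 0, "ty": 0, "tz": -0.9, "ax": 0, "ay": 0, "az": 0.1},
  {"tx": 0, "ty": 0, "tz": -0.2, "ax": 0, "ay": 0, "az": 0.1},
  {"tx": 0, "ty": 0, "tz": 0, "ax": 0, "ay": 0, "az": 0.1},
  {"tx": 0, "ty": 0, "tz": 0, "ax": 0, "ay": 0, "az": 0.1},
  {"tx": 0, "ty": 0, "tz": 0, "ax": 0, "ay": 0, "az": 0.1},
], gripper=0.6)

```text
clock: 40.58
eef_pos: [506.9, 247.9, 174.8]
tcp_rot: [3.141, 0.0, 2.228]
contact_force: [-0.1, -0.2, -0.1]
opening: 0.599
grasp_force: 0.0
```

Emit:
step_arm([
  {"tx": 0, "ty": 0, "tz": 0, "ax": 0, "ay": 0, "az": 0.1},
  {"tx": 0, "ty": 0, "tz": 0, "ax": 0, "ay": 0, "az": 0.1},
  {"tx": 0, "ty": 0, "tz": 0, "ax": 0, "ay": 0, "az": 0.1},
  {"tx": 0, "ty": 0, "tz": 0, "ax": 0, "ay": 0, "az": 0.1},
  {"tx": 0, "ty": 0, "tz": 0, "ax": 0, "ay": 0, "az": 0.1},
])

```text
clock: 41.2
eef_pos: [506.9, 247.9, 174.7]
tcp_rot: [3.141, -0.0, 1.442]
contact_force: [0.8, 0.2, 0.1]
opening: 0.601
grasp_force: 0.0
```

```bash
python3 - <<'E'
from h import *
to(630.8,183.5,95,83)
for n in('scene','top'):
    im,d=grab(n);P=world(n,d);print(n);high(P,im,68,84,(420,580,90,290),4);high(P,im,30,62,(420,580,90,290),10);high(P,im,115,140,(400,700,-20,300),8)
    if n=='scene': cv2.imwrite('pics/look7.png',cv2.resize(im[100:260,140:340,::-1],(750,600),interpolation=2))
E
```

```text
at [506.9 247.9 174.7] yaw 82.65 q [ 0.45  0.31  1.81 -0.    1.02  0.58]
units if yaw 82.6: tx -1.92 ty 5.24 tz 3.19
units if yaw 83.0: tx -1.95 ty 5.23 tz 3.19
az total -0.004
scene
[261, 143, 14, 12, 37] [424.6 245.8  76.7] (array([425.1, 248.5]), array([84.,  8.]), 84.4)
[280, 153, 10, 9, 41] [509.1 244.8  76.3] (array([507.1, 245.5]), array([16.6, 42.9]), 83.8)
[264, 166, 11, 8, 40] [497.  150.2  76.8] (array([495.4, 151.2]), array([15.1, 43.9]), 85.7)
[260, 146, 14, 16, 60] [425.1 251.   45.6] (array([424.8, 244.9]), array([85.7,  8. ]), 83.7)
[273, 156, 23, 16, 188] [512.8 237.1  46.4] (array([506.4, 245.2]), array([64.4, 74.8]), 86.0)
[260, 170, 21, 12, 117] [505.7 150.9  49.4] (array([495.1, 155.2]), array([53. , 73.1]), 86.3)
[297, 162, 17, 18, 106] [632.9 180.5 128.8] (array([631.4, 182.7]), array([93.9, 18.8]), 83.5)
[246, 171, 12, 13, 76] [485.6  41.4 128.3] (array([483.8,  44. ]), array([18.7, 57.6]), 70.4)
top
[173, 188, 4, 6, 15] [518.6 242.5  76.3] (array([516.6, 242.3]), array([19.2,  9.9]), 1.6)
[197, 191, 5, 12, 43] [494.4 150.7  76.7] (array([493.6, 150.7]), array([14.3, 42.3]), 84.2)
[172, 184, 12, 20, 137] [510.1 230.7  48.4] (array([505.6, 238.7]), array([44.6, 69.5]), 82.7)
[191, 187, 18, 20, 245] [494.  150.8  48.4] (array([494.3, 151.4]), array([59.1, 71.8]), 82.7)
[176, 156, 25, 7, 104] [629.1 183.5 130.6] (array([629.5, 183.6]), array([89.4, 14.8]), 83.0)
[223, 192, 8, 16, 61] [480.9  43.6 130.9] (array([481. ,  43.5]), array([14.1, 55.8]), 74.1)
```

View pics/look7.png

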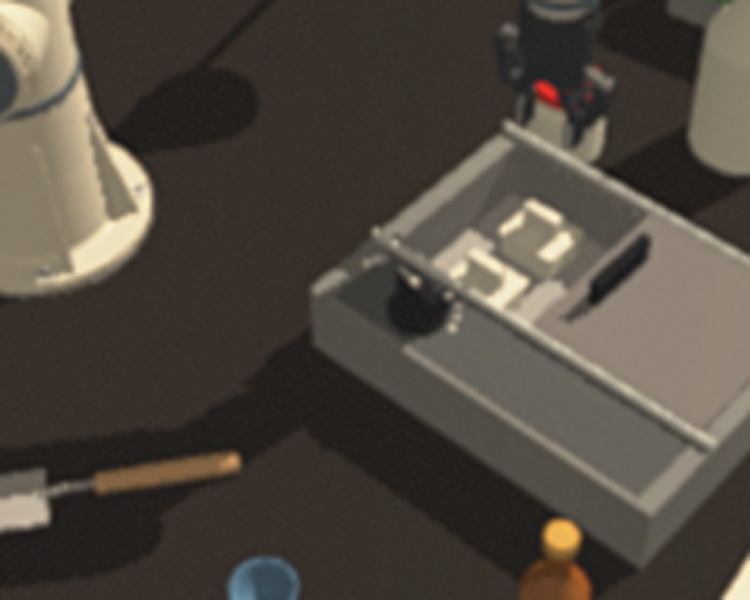

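Both tubs stand in the well. Now grip the handle and close the cover.

Emit:
step_arm([
  {"tx": -0.4, "ty": 0.97, "tz": 0, "ax": 0, "ay": 0, "az": 0},
  {"tx": -0.4, "ty": 0.97, "tz": 0, "ax": 0, "ay": 0, "az": 0},
  {"tx": -0.4, "ty": 0.97, "tz": 0, "ax": 0, "ay": 0, "az": 0},
  {"tx": -0.4, "ty": 0.97, "tz": 0, "ax": 0, "ay": 0, "az": 0},
  {"tx": -0.32, "ty": 0.97, "tz": 0, "ax": 0, "ay": 0, "az": 0},
])

```text
clock: 41.92
eef_pos: [623.3, 183.7, 173.6]
tcp_rot: [-3.141, 0.0, 1.447]
contact_force: [0.5, 0.2, -0.2]
opening: 0.595
grasp_force: 0.0
```

Emit:
step_arm([
  {"tx": 0, "ty": 0.39, "tz": 0, "ax": 0, "ay": 0, "az": 0},
  {"tx": 0, "ty": 0, "tz": 0.9, "ax": 0, "ay": 0, "az": 0},
  {"tx": 0, "ty": 0, "tz": 0.9, "ax": 0, "ay": 0, "az": 0},
  {"tx": 0, "ty": 0, "tz": 0.9, "ax": 0, "ay": 0, "az": 0},
  {"tx": 0, "ty": 0, "tz": 0.45, "ax": 0, "ay": 0, "az": 0},
])

```text
clock: 42.55
eef_pos: [630.4, 183.9, 93.6]
tcp_rot: [-3.14, 0.001, 1.448]
contact_force: [-0.1, -0.1, 0.5]
opening: 0.601
grasp_force: 0.0
```

Emit:
step_arm([
  {"tx": 0, "ty": 0, "tz": 0, "ax": 0, "ay": 0, "az": 0},
  {"tx": 0, "ty": 0, "tz": 0, "ax": 0, "ay": 0, "az": 0},
  {"tx": 0, "ty": 0, "tz": 0, "ax": 0, "ay": 0, "az": 0},
  {"tx": 0, "ty": 0, "tz": 0, "ax": 0, "ay": 0, "az": 0},
  {"tx": 0, "ty": 0, "tz": 0, "ax": 0, "ay": 0, "az": 0},
], gripper=0, newtons=40)

```text
clock: 43.18
eef_pos: [631.4, 184.3, 96.1]
tcp_rot: [3.14, -0.001, 1.448]
contact_force: [-2.3, 0.2, 5.8]
opening: 0.151
grasp_force: 40.8
```

Emit:
step_arm([
  {"tx": 0, "ty": -0.95, "tz": 0, "ax": 0, "ay": 0, "az": 0},
  {"tx": 0, "ty": -0.95, "tz": 0, "ax": 0, "ay": 0, "az": 0},
  {"tx": 0, "ty": -0.95, "tz": 0, "ax": 0, "ay": 0, "az": 0},
  {"tx": 0, "ty": -0.95, "tz": 0, "ax": 0, "ay": 0, "az": 0},
  {"tx": 0, "ty": -0.95, "tz": 0, "ax": 0, "ay": 0, "az": 0},
])

```text
clock: 43.8
eef_pos: [514.1, 199.3, 96.1]
tcp_rot: [3.138, -0.002, 1.448]
contact_force: [2.4, 1.6, 2.7]
opening: 0.15
grasp_force: 42.0
```

Emit:
step_arm([
  {"tx": 0, "ty": -0.9, "tz": 0, "ax": 0, "ay": 0, "az": 0},
  {"tx": 0, "ty": -0.8, "tz": 0, "ax": 0, "ay": 0, "az": 0},
  {"tx": 0, "ty": -0.6, "tz": 0, "ax": 0, "ay": 0, "az": 0},
  {"tx": 0, "ty": -0.3, "tz": 0, "ax": 0, "ay": 0, "az": 0},
  {"tx": 0, "ty": 0, "tz": 0, "ax": 0, "ay": 0, "az": 0},
])

```text
clock: 44.42
eef_pos: [448.6, 207.6, 96.0]
tcp_rot: [3.14, -0.002, 1.448]
contact_force: [-1.2, 3.9, 8.8]
opening: 0.154
grasp_force: 43.0
```

Emit:
step_arm([
  {"tx": 0, "ty": -0.12, "tz": 0, "ax": 0, "ay": 0, "az": 0},
  {"tx": 0, "ty": -0.12, "tz": 0, "ax": 0, "ay": 0, "az": 0},
  {"tx": 0, "ty": -0.08, "tz": 0, "ax": 0, "ay": 0, "az": 0},
  {"tx": 0, "ty": 0, "tz": 0, "ax": 0, "ay": 0, "az": 0},
])

```text
clock: 44.92
eef_pos: [443.0, 208.4, 96.0]
tcp_rot: [3.137, -0.002, 1.448]
contact_force: [7.8, 1.1, 1.9]
opening: 0.156
grasp_force: 42.0
```

At the shut stop. Release, rise, turn towards the dial.

Emit:
step_arm([
  {"tx": 0, "ty": 0, "tz": 0, "ax": 0, "ay": 0, "az": 0},
  {"tx": 0, "ty": 0, "tz": 0, "ax": 0, "ay": 0, "az": 0},
  {"tx": 0, "ty": 0, "tz": 0, "ax": 0, "ay": 0, "az": 0},
], gripper=0.6)

```text
clock: 45.3
eef_pos: [440.1, 207.5, 94.8]
tcp_rot: [-3.141, 0.001, 1.448]
contact_force: [-0.6, -0.2, -0.0]
opening: 0.6
grasp_force: 0.0
```

Emit:
step_arm([
  {"tx": 0, "ty": 0, "tz": -0.9, "ax": 0, "ay": 0, "az": 0},
  {"tx": 0, "ty": 0, "tz": -0.9, "ax": 0, "ay": 0, "az": 0},
  {"tx": 0, "ty": 0, "tz": -0.9, "ax": 0, "ay": 0, "az": 0},
  {"tx": 0, "ty": 0, "tz": -0.4, "ax": 0, "ay": 0, "az": -0.1},
  {"tx": 0, "ty": 0, "tz": 0, "ax": 0, "ay": 0, "az": -0.1},
])

```text
clock: 45.92
eef_pos: [441.0, 207.9, 173.4]
tcp_rot: [3.14, -0.0, 1.767]
contact_force: [-0.2, 0.2, -0.8]
opening: 0.599
grasp_force: 0.0
```

Emit:
step_arm([
  {"tx": 0, "ty": 0, "tz": 0, "ax": 0, "ay": 0, "az": -0.1},
  {"tx": 0, "ty": 0, "tz": 0, "ax": 0, "ay": 0, "az": -0.1},
  {"tx": 0, "ty": 0, "tz": 0, "ax": 0, "ay": 0, "az": -0.1},
  {"tx": 0, "ty": 0, "tz": 0, "ax": 0, "ay": 0, "az": -0.1},
  {"tx": 0, "ty": 0, "tz": 0, "ax": 0, "ay": 0, "az": -0.1},
])

```text
clock: 46.55
eef_pos: [440.4, 207.6, 172.4]
tcp_rot: [-3.141, -0.0, 2.552]
contact_force: [-0.2, -0.2, -0.5]
opening: 0.599
grasp_force: 0.0
```

Emit:
step_arm([
  {"tx": 0, "ty": 0, "tz": 0, "ax": 0, "ay": 0, "az": -0.1},
  {"tx": 0, "ty": 0, "tz": 0, "ax": 0, "ay": 0, "az": -0.1},
  {"tx": 0, "ty": 0, "tz": 0, "ax": 0, "ay": 0, "az": 0},
])

```text
clock: 46.92
eef_pos: [440.4, 207.6, 172.4]
tcp_rot: [-3.141, -0.0, 2.86]
contact_force: [-0.1, -0.5, -0.5]
opening: 0.6
grasp_force: 0.0
```

```bash
python3 - <<'E'
from h import *
for n in('scene','top'):
    im,d=grab(n);P=world(n,d);print(n);high(P,im,115,140,(400,700,-20,300),8)
to(482.3,43.9,94,164)
E
```

```text
scene
[258, 139, 17, 17, 102] [445.  205.5 128.1] (array([443.5, 208.7]), array([92.7, 19.9]), 79.7)
[246, 171, 12, 12, 75] [484.9  41.9 127.9] (array([482.4,  44.5]), array([17.9, 57.3]), 75.4)
top
[223, 192, 8, 16, 61] [481.2  43.5 131.1] (array([481. ,  43.6]), array([13.3, 55.6]), 73.7)
[189, 210, 5, 2, 10] [440.5 171.7 129.7] (array([440.5, 171.8]), array([15. ,  3.7]), 89.8)
at [440.5 207.6 172.5] yaw 163.74 q [ 0.44  0.2   1.97  0.    0.98 -0.85]
units if yaw 163.7: tx -3.44 ty -5.82 tz 3.14
units if yaw 164.0: tx -3.41 ty -5.83 tz 3.14
az total -0.003
```

Cover shut (handle at x≈443, full 190 mm travel) and the dial still off. Grip and turn it clockwise.

Emit:
step_arm([
  {"tx": -0.57, "ty": -0.97, "tz": 0, "ax": 0, "ay": 0, "az": 0},
  {"tx": -0.57, "ty": -0.97, "tz": 0, "ax": 0, "ay": 0, "az": 0},
  {"tx": -0.57, "ty": -0.97, "tz": 0, "ax": 0, "ay": 0, "az": 0},
  {"tx": -0.57, "ty": -0.97, "tz": 0, "ax": 0, "ay": 0, "az": 0},
  {"tx": -0.57, "ty": -0.97, "tz": 0, "ax": 0, "ay": 0, "az": 0},
])

```text
clock: 47.65
eef_pos: [475.8, 70.6, 172.6]
tcp_rot: [-3.142, 0.0, 2.858]
contact_force: [-1.0, 0.1, -0.5]
opening: 0.603
grasp_force: 0.0
```

Emit:
step_arm([
  {"tx": -0.57, "ty": -0.97, "tz": 0, "ax": 0, "ay": 0, "az": 0},
  {"tx": 0, "ty": 0, "tz": 0.9, "ax": 0, "ay": 0, "az": 0},
  {"tx": 0, "ty": 0, "tz": 0.9, "ax": 0, "ay": 0, "az": 0},
  {"tx": 0, "ty": 0, "tz": 0.9, "ax": 0, "ay": 0, "az": 0},
  {"tx": 0, "ty": 0, "tz": 0.42, "ax": 0, "ay": 0, "az": 0},
])

```text
clock: 48.28
eef_pos: [481.9, 44.1, 93.5]
tcp_rot: [-3.141, -0.002, 2.859]
contact_force: [-0.2, -0.9, 0.0]
opening: 0.605
grasp_force: 0.0
```

Emit:
step_arm([
  {"tx": 0, "ty": 0, "tz": 0, "ax": 0, "ay": 0, "az": 0},
  {"tx": 0, "ty": 0, "tz": 0, "ax": 0, "ay": 0, "az": 0},
  {"tx": 0, "ty": 0, "tz": 0, "ax": 0, "ay": 0, "az": 0},
  {"tx": 0, "ty": 0, "tz": 0, "ax": 0, "ay": 0, "az": 0},
  {"tx": 0, "ty": 0, "tz": 0, "ax": 0, "ay": 0, "az": 0},
], gripper=0)

```text
clock: 48.9
eef_pos: [483.4, 45.0, 95.5]
tcp_rot: [3.14, 0.001, 2.86]
contact_force: [1.2, 5.2, -1.4]
opening: 0.159
grasp_force: 40.5
```

Emit:
step_arm([
  {"tx": 0, "ty": 0, "tz": 0, "ax": 0, "ay": 0, "az": 0.1},
  {"tx": 0, "ty": 0, "tz": 0, "ax": 0, "ay": 0, "az": 0.1},
  {"tx": 0, "ty": 0, "tz": 0, "ax": 0, "ay": 0, "az": 0.1},
  {"tx": 0, "ty": 0, "tz": 0, "ax": 0, "ay": 0, "az": 0.1},
  {"tx": 0, "ty": 0, "tz": 0, "ax": 0, "ay": 0, "az": 0.1},
])

```text
clock: 49.52
eef_pos: [483.0, 44.6, 95.5]
tcp_rot: [3.14, 0.0, 2.071]
contact_force: [-0.3, 1.2, 1.4]
opening: 0.15
grasp_force: 40.1
```

Emit:
step_arm([
  {"tx": 0, "ty": 0, "tz": 0, "ax": 0, "ay": 0, "az": 0.1},
  {"tx": 0, "ty": 0, "tz": 0, "ax": 0, "ay": 0, "az": 0.1},
  {"tx": 0, "ty": 0, "tz": 0, "ax": 0, "ay": 0, "az": 0.1},
  {"tx": 0, "ty": 0, "tz": 0, "ax": 0, "ay": 0, "az": 0.1},
  {"tx": 0, "ty": 0, "tz": 0, "ax": 0, "ay": 0, "az": 0.1},
])

```text
clock: 50.15
eef_pos: [482.3, 44.6, 95.4]
tcp_rot: [-3.141, -0.0, 1.285]
contact_force: [-2.3, 2.4, 2.8]
opening: 0.155
grasp_force: 40.5
```

Emit:
step_arm([
  {"tx": 0, "ty": 0, "tz": 0, "ax": 0, "ay": 0, "az": 0.1},
  {"tx": 0, "ty": 0, "tz": 0, "ax": 0, "ay": 0, "az": 0.1},
  {"tx": 0, "ty": 0, "tz": 0, "ax": 0, "ay": 0, "az": 0.1},
  {"tx": 0, "ty": 0, "tz": 0, "ax": 0, "ay": 0, "az": 0.1},
  {"tx": 0, "ty": 0, "tz": 0, "ax": 0, "ay": 0, "az": 0.1},
])

```text
clock: 50.78
eef_pos: [481.9, 45.0, 95.5]
tcp_rot: [-3.14, 0.0, 0.499]
contact_force: [-4.6, 6.1, 5.3]
opening: 0.155
grasp_force: 40.7
```

Emit:
step_arm([
  {"tx": 0, "ty": 0, "tz": 0, "ax": 0, "ay": 0, "az": 0.1},
  {"tx": 0, "ty": 0, "tz": 0, "ax": 0, "ay": 0, "az": 0.1},
  {"tx": 0, "ty": 0, "tz": 0, "ax": 0, "ay": 0, "az": 0.06},
  {"tx": 0, "ty": 0, "tz": 0, "ax": 0, "ay": 0, "az": 0},
])

```text
clock: 51.28
eef_pos: [481.9, 45.4, 95.5]
tcp_rot: [-3.14, 0.001, 0.094]
contact_force: [-4.9, 6.9, 5.1]
opening: 0.156
grasp_force: 40.9
```

```bash
python3 - <<'E'
from h import *
s=r.sense();print(s['tcp_rot'],s['eef_pos'],s['contact_force'],s['wrist_torque'],s['opening'])
E
```

```text
[-3.13966789e+00  8.01018586e-04  9.41380998e-02] [481.91694134  45.35462764  95.47690717] [-4.8928561   6.94072048  5.10689592] [ 1.31611928  0.93999623 -0.10526221] 0.15619899309115068
```

Emit:
step_arm([
  {"tx": 0, "ty": 0, "tz": 0, "ax": 0, "ay": 0, "az": 0.04},
  {"tx": 0, "ty": 0, "tz": 0, "ax": 0, "ay": 0, "az": 0.03},
  {"tx": 0, "ty": 0, "tz": 0, "ax": 0, "ay": 0, "az": 0},
])

```text
clock: 51.65
eef_pos: [482.2, 45.3, 95.4]
tcp_rot: [-3.14, 0.0, -0.013]
contact_force: [-3.5, 8.5, 3.0]
opening: 0.159
grasp_force: 53.3
```

```bash
python3 - <<'E'
from h import *
s=r.sense();print(s['tcp_rot'],s['eef_pos'],s['contact_force'],s['wrist_torque'],s['opening'])
E
```

```text
[-3.14043120e+00  2.54843546e-04 -1.26487380e-02] [482.24939036  45.27034286  95.44835427] [-3.51923792  8.45988567  2.99619695] [1.31285355 0.61291086 1.06691872] 0.1588940941630062
```

Torque +1.07 N m: the clockwise stop is reached. Release, rise and verify.

Emit:
step_arm([
  {"tx": 0, "ty": 0, "tz": 0, "ax": 0, "ay": 0, "az": -0.025},
  {"tx": 0, "ty": 0, "tz": 0, "ax": 0, "ay": 0, "az": 0},
  {"tx": 0, "ty": 0, "tz": 0, "ax": 0, "ay": 0, "az": 0},
  {"tx": 0, "ty": 0, "tz": 0, "ax": 0, "ay": 0, "az": 0},
], gripper=0.6)

```text
clock: 52.15
eef_pos: [482.8, 44.2, 94.8]
tcp_rot: [-3.142, -0.0, 0.025]
contact_force: [-1.3, -0.5, -0.4]
opening: 0.605
grasp_force: 0.0
```

Emit:
step_arm([
  {"tx": 0, "ty": 0, "tz": -0.9, "ax": 0, "ay": 0, "az": 0},
  {"tx": 0, "ty": 0, "tz": -0.9, "ax": 0, "ay": 0, "az": 0},
  {"tx": 0, "ty": 0, "tz": -0.9, "ax": 0, "ay": 0, "az": 0},
  {"tx": -0.5, "ty": 0.9, "tz": -0.9, "ax": 0, "ay": 0, "az": 0},
  {"tx": -0.5, "ty": 0.9, "tz": 0, "ax": 0, "ay": 0, "az": 0},
])

```text
clock: 52.78
eef_pos: [459.7, -1.9, 186.3]
tcp_rot: [3.141, -0.003, 0.026]
contact_force: [0.0, -0.9, -0.1]
opening: 0.599
grasp_force: 0.0
```

Emit:
step_arm([
  {"tx": -0.5, "ty": 0.9, "tz": 0, "ax": 0, "ay": 0, "az": 0},
  {"tx": -0.5, "ty": 0.9, "tz": 0, "ax": 0, "ay": 0, "az": 0},
  {"tx": -0.5, "ty": 0.9, "tz": 0, "ax": 0, "ay": 0, "az": 0},
  {"tx": -0.5, "ty": 0.9, "tz": 0, "ax": 0, "ay": 0, "az": 0},
  {"tx": 0, "ty": 0, "tz": 0, "ax": 0, "ay": 0, "az": 0},
])

```text
clock: 53.4
eef_pos: [410.5, -93.6, 184.6]
tcp_rot: [3.142, 0.0, 0.024]
contact_force: [0.5, 0.7, 0.2]
opening: 0.603
grasp_force: 0.0
```

```bash
python3 - <<'E'
from h import *
V=[]
for n in('scene','top'):
    im,d=grab(n);P=world(n,d);print(n);high(P,im,115,140,(400,700,-20,300),8);V.append(im)
cv2.imwrite('pics/look8.png',np.hstack([cv2.resize(V[0][110:240,200:340],(400,400),interpolation=2),cv2.resize(V[1][95:235,145:255],(400,400),interpolation=2)])[:,:,::-1])
E
```

```text
scene
[258, 139, 17, 17, 106] [445.2 205.2 127.8] (array([443.2, 207.7]), array([94.2, 20.1]), 82.0)
[244, 172, 15, 10, 79] [483.4  42.5 127.6] (array([482.5,  45.3]), array([19.6, 58.1]), 89.3)
top
[224, 192, 5, 16, 62] [481.5  43.4 130.7] (array([481.1,  43.1]), array([55.4, 13.8]), 5.5)
[169, 207, 25, 7, 97] [441.6 207.5 132.1] (array([441.6, 207.9]), array([89.2, 14. ]), 82.7)
```

View pics/look8.png

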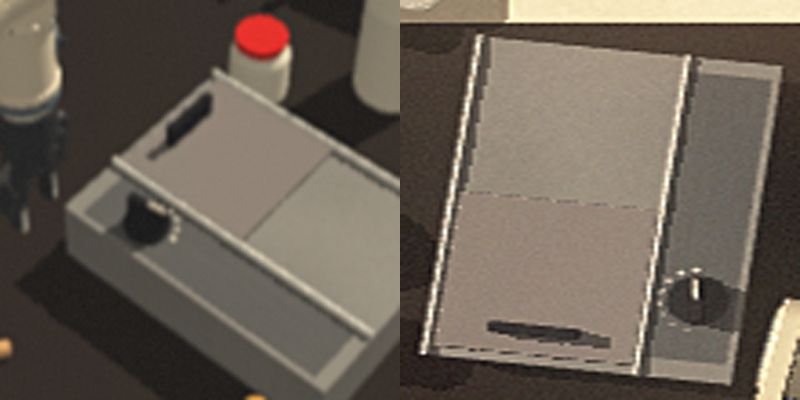

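```bash
python3 - <<'E'
from h import *
for n in('top','scene'):
    a=[]
    for _ in range(5):
        im,d=grab(n);P=world(n,d);m=boxfit(P,im,126,140,(440,525,0,90));q=P[m][:,:2];q=q[np.linalg.norm(q-[482,44],axis=1)<38]
        w,v=np.linalg.eigh(np.cov(q.T));a.append(np.degrees(np.arctan(v[1,1]/v[0,1])))
    print(n,np.round(a,1),np.mean(a))
P=np.load('/tmp/top0.npz')['P'];print(r.sense()['clock'])
E
```

```text
top [6.3 6.4 5.4 4.6 4.1] 5.370363301049887
scene [ 3.   3.1  2.7  5.7 -0.4] 2.803896841620573
54.0
```

The dial rests at the clockwise stop (about 4° measured against about 3° expected, limit 4.6° off) and the cover is shut. Handing in.

```bash
python3 -c "
from rig import r,eyes,workorder
print(workorder.sign_off())"
```

```text
the job is handed in; nothing more can be done
None
```

I handed the job in at about 54 s with every step done in order: dial off, cover back, both white tubs (the only two present) upright in the well, cover shut, dial at its clockwise stop; the sign-off returned no verdict.

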